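Pack the lens-cleaning kit into its fitted tray

TASK

The lens is clean, so pack the lens-cleaning kit back into the low black tray, each piece in the blue seat shaped for it: the dropper bottle of lens fluid upright in the round well, the lens pen lying in the notched pen rest, the rubber blower lying along its cradle and the black eye loupe standing in the split ring cup. The blue-capped pump spray and the black film canister look much the same and would fit the seats, but they hold oily contact cleaner and stray screws and must not get into the kit: leave both standing where they are.

Things in the scene. Friction and masses are not known exactly. Their poses are not given: they have to be found in the camera images.
- dropper_bottle: Dropper bottle of lens fluid, belongs in the kit: white round bottle, light blue label, pointed black cap. Body 39 mm across and 52 mm tall, 80 mm with the cap (24 mm across). Stands on the bench. Origin: centre of its underside, z up. About 60 g. Grip round the body.
- lens_pen: Lens-cleaning pen, belongs in the kit: white square-sided stick with a teal end, 111 mm long, 12 mm wide and high (14 mm at its thumb slide), lying flat. Origin: middle of its underside, y along the pen, z up. It balances 11 mm from the origin towards +y; the last 21 mm at -y carries nothing. Grip across the middle, fingertips 3 mm above what it lies on. About 30 g.
- blower_mid (a point): Rubber blower, belongs in the kit: whitish squeeze bulb with a thin nozzle, lying on the bench, 83 mm long, 45 mm thick. This point: middle of its length, 22 mm above what it lies on; y along the length, the bulb at +y (thickest at +18 mm), the nozzle sloping down to -y, z up. Rigid, about 50 g. Grip the bulb across x at +16 mm, fingertips a little below mid height.
- loupe: Watchmaker's eye loupe, belongs in the kit: short black barrel standing on its wide end, 33 mm across up to 12 mm height, narrowing to 26 mm at the top, 26 mm tall. Origin: centre of its underside, z up. About 40 g. Grip it low, fingertips about 4 mm above what it stands on.
- pump_spray: Look-alike, stays where it is: slim white pump spray bottle with a tall blue cap, 31 mm across, 120 mm tall, standing among the kit. Origin: centre of its underside, z up. (Behind the tray and the kit, from about x = 0.64 m on, stand a wire rack 165 mm high with a box on it, a dish, bottles and cameras: carry things in front of them.)
- film_can: Look-alike, stays where it is: black film canister with a light grey lid, 34 mm across, 50 mm tall, standing among the kit. Origin: centre of its underside, z up.
- bottle_well: Place of the dropper bottle: fixed grey bin, 78 x 124 mm, with a blue round well in the middle, 52 mm inside, 60 mm outside, floor 7 mm and rim 26 mm above the bin's underside. Origin: centre of its underside, 3 mm over the bench; y along its 124 mm length, x across, z up. The four bins sit two by two in the black tray (rim 16 mm high), 80 mm apart in x and 126 mm in y; which is where changes.
- pen_rest: Place of the pen: fixed grey bin with two blue V notches in line along y, 22 to 50 mm either side of the middle, fingers between. Notch floor 15 mm wide, 16 mm above the underside; sides slope 45 degrees to a 35 mm mouth at 26 mm. The pen lies along y, either way round, origin over the middle. Origin: centre of its underside, 3 mm over the bench; y along its 124 mm length, x across, z up. 
- blower_cradle: Place of the blower: fixed grey bin with a blue V trough along y, 104 mm long. Floor 30 mm wide, 10 mm above the bin's underside; sides slope 45 degrees to a 52 mm wide mouth at 21 mm. The blower lies along y, either way round, its mid point over the bin's middle and 32 mm above its underside. Origin: centre of its underside, 3 mm over the bench; y along its 124 mm length, x across, z up. 
- loupe_cup: Place of the loupe: fixed grey bin with a blue split ring cup in the middle: round floor 8 mm above the bin's underside, curved walls to 20 mm on the -x and +x sides, 45 mm apart inside, open 32 mm wide towards -y and +y for the fingers, so grip the loupe along the bin's y. Origin: centre of its underside, 3 mm over the bench; y along its 124 mm length, x across, z up. 
Mind the look-alikes: they are no part of the job. What is shaped like the dropper_bottle but pink is not meant.

How it is judged:
By the outcome, as a careful person would: the job done as asked, in the order asked, and still so for the second after the job is handed in, with the robot touching nothing.
It also fails if it takes over 115 s, if anything falls off the work surface, if the arm or the gripper's body presses on something with over 40 N, if the wrist force passes 120 N, or if a joint passes its speed limit or range.

ROBOT

A 7-joint arm with a two-finger parallel gripper is mounted at the origin on a cart in front of the work surface, level with it; the furniture and walls round the work are solid. World frame = base frame: x ahead of the robot, y to its left, z up, the work surface at z = 0. Lengths are in m, angles in rad, forces in N, time in s.
With the tool pointing down it reaches from about 0.4 to 0.75 m from the base axis. Payload 19.5 kg.
Tool frame: the origin (TCP) lies at the very end of the fingers, on their centre line; the grasp point (between the pads) lies r.grip_point_offset behind it (r.grip_point_offset is the distance from the TCP to the grasp point, in m); z points along the fingers, y is the direction in which the jaws open and shut (so a half turn about z gives the same grasp; the last joint's range is limited). The gripper opens to 85 mm and grips with 20 to 120 N. Pads are 22 mm wide; open, the fingers measure 114 mm over their backs; the gripper's body (76 mm by 85 mm) begins 54 mm behind the grasp point. The pads swing forward as they close: fully open they stand 13 mm farther back than shut.
Start: joints at [-1.386, 0.707, -0.028, 1.485, 0.022, 0.951, -0.075], TCP at [0.129, 0.56, 0.231] pointing down, gripper open.
Joint ranges: [-2.71, 2.71], [-0.32, 2.16], [-1.57, 1.52], [0, 2.45], [-1.46, 4.6], [0, 2.02], [-2.83, 2.83]. Speed limits (rad/s): [1.89, 1.89, 2.57, 2.57, 3.01, 3.01, 3.01].

INTERFACE

Orientations are given as [roll, pitch, yaw] about the fixed x, y, z axes, in that order (R = Rz(yaw) Ry(pitch) Rx(roll)).
In Python, from station import r gives the robot as it stands. The module is installed in compiled form; this text tells all that it offers.
- The arm moves only by the tool send_rows, never from a script. Its argument "rows" is one flat list of numbers, 6 for each row, row after row: the shift along the tool's x, y, z in m, then the turn, a rotation vector about the tool's x, y, z in rad. A call has 1 to 5 rows; each row shifts and turns the commanded pose from where the row before left it, along the tool's axes as they then stand; what a row does not reach is not made up. A row lasts 1/12 s, in which the tool goes at most 41.7 mm and 7.16 degrees, less where a joint would pass 70% of its speed; a pose out of reach is approached as far as the arm can. A call with a gripper value outside its range is refused whole. "hand" is the opening, from 0 (shut) to 1 (fully open), set as the call begins (left out, the last holds). The fingers move at their own pace and stop on an object; the grip force is fixed at half the most. Time passes only in rows, so rows that do not move let the fingers close. It gives the time, the measured TCP pose, the force and the opening at its end, in the units of the state.
- r.observe(): the state, without advancing time (a new reading comes with each control period).
- r.camera(name): name is "side" or "top"; returns (picture, depth): 384x512x3 uint8, red, green, blue; 384x512 float32, m along the optical axis (not along the pixel's ray), 0 where there is no reading.
- r.camera_model(name): a dict with "fx", "fy", "cx", "cy" (pixels), "k1" (the pictures are not rectified: a ray, as slopes to the right and down, at radius r is drawn at 1 + k1 r^2 times it, then the intrinsics apply), "R" (3x3) and "t" (3): a world point X has camera coordinates R X + t. Camera axes: x right, y down, z forward; pixel columns grow to the right and rows downward; lengths in m; the calibration is good to about 2 mm. A picture is of the moment at which its call begins. camera_model takes no time and is no camera call.
- r.close_job(): hands the job in, once; it reports no verdict.
Trained networks look in the newest picture that a camera, given by its name, has taken for a name from the list of things; names that differ only in an ending like _2 or _b are one class to them, and where a whole thing is asked for, a point or a joint stands for the part that bears it (a point fixed in the world has none). Each returns a list of dicts, best first, with "score" (0 to 1); they miss things now and then, are a little off and sometimes report something else, mostly with a low value. They report only what shows in the picture. A call takes as long as a camera call. They do not tell look-alikes from the thing itself.
- r.spot_in(thing, camera): "rect" ([left, top, width, height] in pixels, round what is visible of it).
- r.silhouettes(thing, camera): "region" (384x512 bool, what is visible of it) and "rect" ([left, top, width, height] in pixels, round what is visible of it).
The state is a dict: "time": time; "joint_positions": joint angles; "dq": joint speeds; "joint_torque": joint torques, N m; "ee_pos": TCP position; "tcp_rot": TCP orientation; "force": force on the tool from outside, world axes, zero at the start; "wrist_torque": the same for the moment, N m; "opening": opening from 0.0 (shut) to 1.0 (fully open).
Only numpy, scipy, OpenCV 4.12 (cv2) and the standard library are available. Lean on these libraries where they do the work, as an engineer would, in place of code of your own. Each camera call takes 0.05 s, during which the arm holds its last target.

## Working session

There is one attempt and no reset: what is moved stays moved. The work goes in short steps, Python scripts to look and compute and a tool call to move; the robot and the scene stay as the last step left them, time stands still between calls to the robot, and variables do not carry over. Pictures are saved under pics/ and viewed, and the job is handed in when it is done.

Besides the shell and the picture viewer there is one more tool, called as name(argument=value, ...) on one line, values as JSON. send_rows: Moves the arm, as the interface text tells. Its arguments: {"type":"object","properties":{"rows":{"type":"array","items":{"type":"number"}},"hand":{"type":"number"}},"required":["rows"]}

```bash
mkdir -p pics; cat > h.py <<'E'
import numpy as np, cv2
from station import r
def ray(m,u,v):
    x=(u-m["cx"])/m["fx"]; y=(v-m["cy"])/m["fy"]
    a,b=x,y
    for _ in range(20):
        s=1+m["k1"]*(a*a+b*b); a,b=x/s,y/s
    return a,b
def px2w(m,u,v,d):
    a,b=ray(m,u,v); c=np.array([a*d,b*d,d]); return np.array(m["R"]).T@(c-np.array(m["t"]))
def px2plane(m,u,v,z):
    a,b=ray(m,u,v); R=np.array(m["R"]);t=np.array(m["t"])
    o=-R.T@t; d=R.T@np.array([a,b,1.0]); return o+d*(z-o[2])/d[2]
def w2px(m,X):
    c=np.array(m["R"])@np.array(X)+np.array(m["t"]); a,b=c[0]/c[2],c[1]/c[2]; s=1+m["k1"]*(a*a+b*b)
    return m["fx"]*a*s+m["cx"], m["fy"]*b*s+m["cy"]
def cloud(m,D):
    v,u=np.mgrid[0:384,0:512].astype(float); a,b=ray(m,u,v)
    C=np.stack([a*D,b*D,D],-1); return (C-np.array(m["t"]))@np.array(m["R"])
def shot(name,fn):
    I,D=r.camera(name); np.savez(''+fn+'.npz',I=I,D=D)
    cv2.imwrite('pics/'+fn+'.png',cv2.resize(I[:,:,::-1],(800,600),interpolation=cv2.INTER_CUBIC)); return I,D
E
python3 - <<'E'
from h import *
for n in("top","side"):
    shot(n,n+"0"); m=r.camera_model(n); R=np.array(m["R"]);print(n,m["fx"],m["k1"],"pos",-R.T@np.array(m["t"]),R.round(2).tolist())
    for th in ["dropper_bottle","lens_pen","blower_mid","loupe","pump_spray","film_can","bottle_well","pen_rest","blower_cradle","loupe_cup"]:
        print(th,[(round(d["score"],2),[int(x) for x in d["rect"]]) for d in r.spot_in(th,n)])
print(r.observe(), r.grip_point_offset)
E
```

```text
top 457.74563067091594 -0.0229341226100965 pos [0.39015261 0.04095037 1.16588904] [[-0.01, -1.0, -0.0], [-0.99, 0.01, -0.14], [0.14, 0.0, -0.99]]
dropper_bottle [(0.76, [257, 194, 14, 17]), (0.75, [114, 213, 14, 13]), (0.69, [235, 169, 20, 17]), (0.45, [217, 198, 17, 17])]
lens_pen [(0.54, [237, 216, 13, 42])]
blower_mid [(0.7, [178, 163, 20, 31])]
loupe []
pump_spray [(0.57, [138, 232, 16, 14])]
film_can [(0.64, [174, 232, 18, 12])]
bottle_well [(0.75, [297, 195, 63, 44])]
pen_rest [(0.63, [290, 167, 59, 39])]
blower_cradle [(0.86, [338, 149, 56, 43])]
loupe_cup [(0.71, [349, 178, 53, 43])]
side 416.54906896795245 0.040008334334115214 pos [0.21281956 0.87959438 0.7494627 ] [[-0.94, -0.35, -0.01], [-0.21, 0.57, -0.79], [0.28, -0.74, -0.61]]
dropper_bottle [(0.91, [219, 288, 21, 26]), (0.83, [237, 189, 16, 25]), (0.67, [267, 186, 16, 22]), (0.58, [258, 252, 16, 47]), (0.19, [206, 229, 36, 20])]
lens_pen [(0.72, [278, 214, 33, 20])]
blower_mid [(0.74, [208, 228, 30, 20])]
loupe [(0.75, [196, 276, 19, 18])]
pump_spray [(0.82, [258, 252, 13, 48])]
film_can [(0.57, [271, 245, 13, 25])]
bottle_well []
pen_rest [(0.66, [265, 162, 24, 22])]
blower_cradle [(0.75, [261, 139, 27, 24])]
loupe_cup [(0.67, [286, 143, 29, 18])]
{'time': 1.1, 'joint_positions': array([-1.38570483,  0.70650353, -0.02759461,  1.48460757,  0.02196295,
        0.95092071, -0.07548272]), 'dq': array([ 5.99459908e-04,  4.93159504e-05,  1.56004050e-03, -9.90754801e-04,
        4.10566179e-04,  1.93177871e-03,  1.86007937e-04]), 'joint_torque': array([ 5.71790679e-04, -8.82953525e+01,  1.23414271e+00, -2.36382079e+01,
        1.70182547e-02,  1.69271345e-03, -6.22771381e-05]), 'ee_pos': array([0.12927322, 0.56024172, 0.23126421]), 'tcp_rot': array([-3.14145359e+00, -2.75699067e-05,  2.91477299e+00]), 'force': array([-0.54074902, -0.64794113, -0.76203567]), 'wrist_torque': array([ 0.00941254,  0.03028405, -0.00161333]), 'opening': 1.0000076396596886} 0.0187
```

View pics/top0.png

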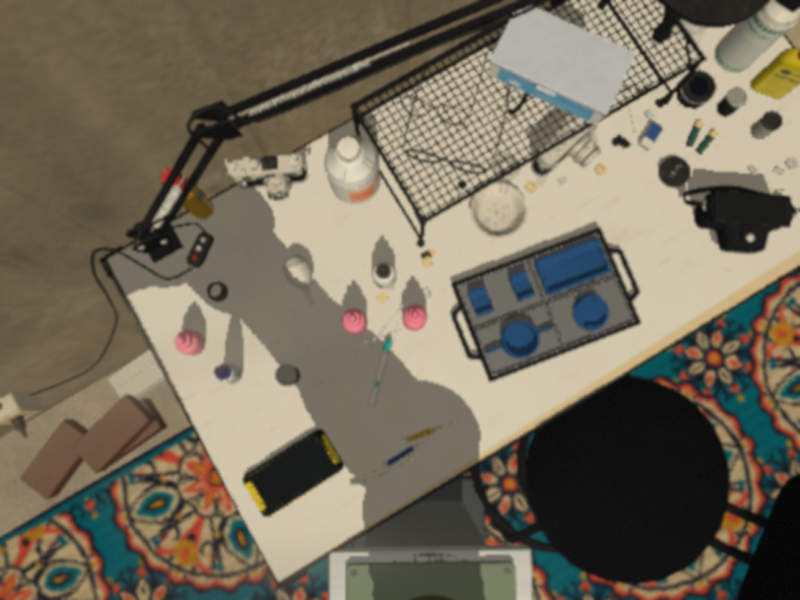

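View pics/side0.png

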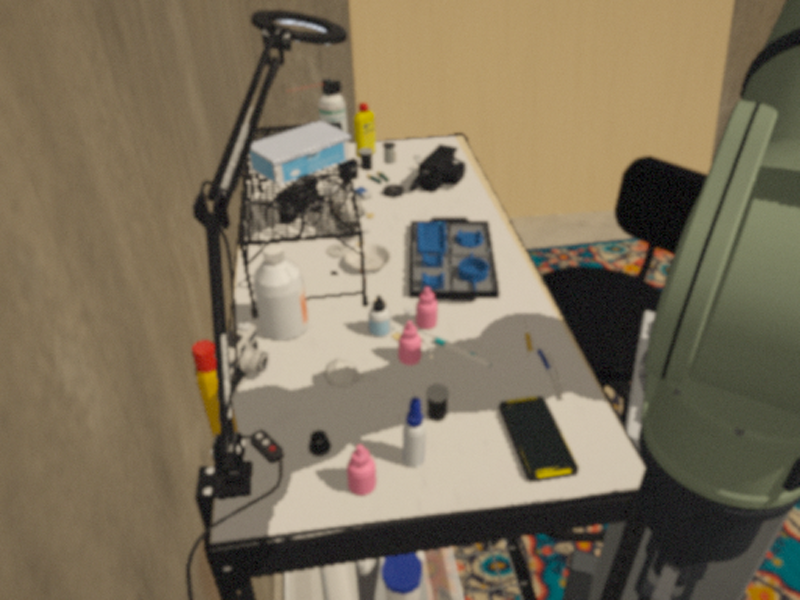

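```bash
python3 - <<'E'
import numpy as np,cv2
I=np.load('top0.npz')['I'];c=I[140:270,90:290,::-1];cv2.imwrite('pics/t0a.png',cv2.resize(c,(800,520),interpolation=cv2.INTER_CUBIC))
c=I[140:250,280:420,::-1];cv2.imwrite('pics/t0b.png',cv2.resize(c,(700,550),interpolation=cv2.INTER_CUBIC))
I=np.load('side0.npz')['I'];c=I[130:330,180:330,::-1];cv2.imwrite('pics/s0a.png',cv2.resize(c,(450,600),interpolation=cv2.INTER_CUBIC))
E
```

```text
(no output)
```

View pics/t0a.png

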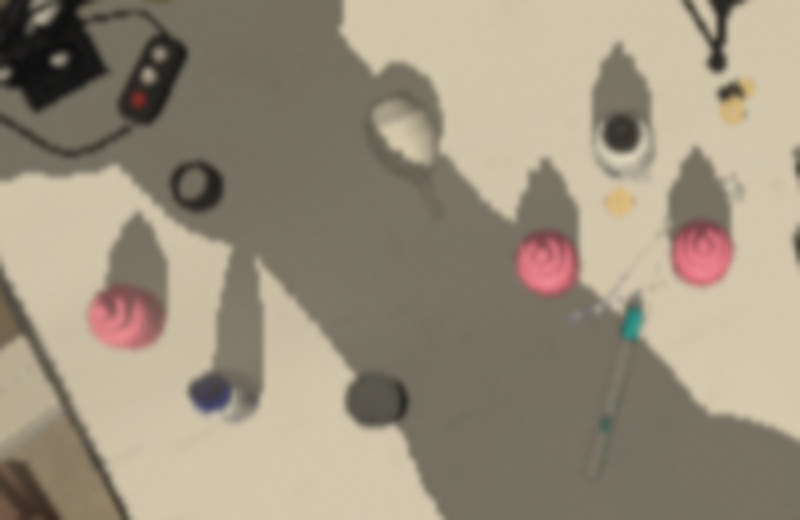

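View pics/t0b.png

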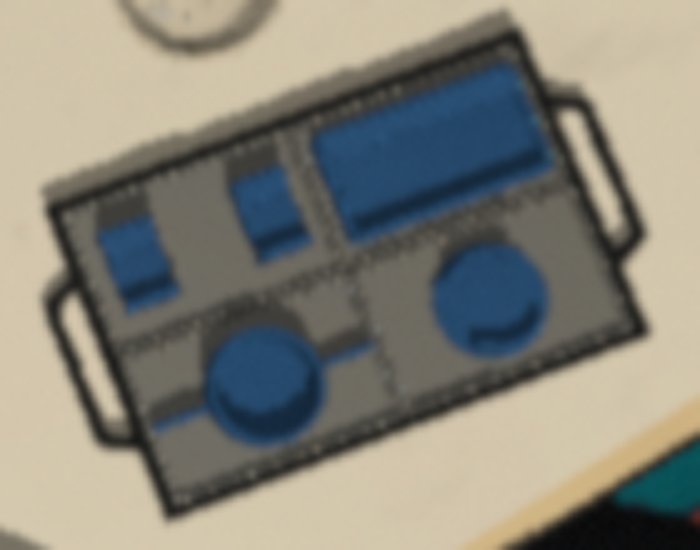

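View pics/s0a.png

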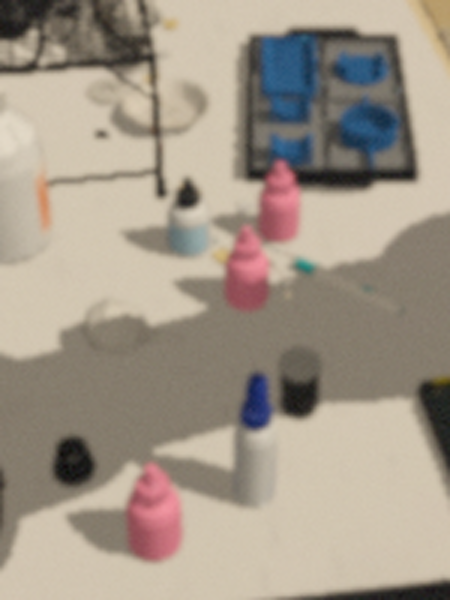

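The white bottle with the light blue label and black cap, at top px (245,175), is the dropper bottle. The three pink ones, at (188,219), (227,205) and (265,203), are not meant. The loupe is at about (139,186), the pump spray at (146,240), the film canister at (184,240), the pen at (243,238) and the blower at (190,175). The tray is around (350,193): pen rest upper left, cradle upper right, well lower left, cup lower right.

```bash
cat > meas.py <<'E'
from h import *
import sys
def blobs(P,mask0,zmin=0.006,zmax=0.3):
    m=((P[...,2]>zmin)&(P[...,2]<zmax)&mask0).astype(np.uint8)
    return cv2.connectedComponentsWithStats(m,connectivity=4)
E
python3 - <<'E'
from meas import *
m=r.camera_model("top"); f=np.load('top0.npz'); D=f['D'].astype(float); P=cloud(m,D)
ok=D>0
# bench level check
b=P[200:260,200:235]; print("bench z",np.median(P[240:250,255:275,2]),np.median(P[190:200,160:170,2]),np.median(P[255:262,300:315,2]))
n,l,s,c=blobs(P,ok)
for i in range(1,n):
    if s[i,4]>25:
        q=P[l==i]; print(s[i],"mean",q.mean(0).round(3),"min",q.min(0).round(3),"max",q.max(0).round(3))
ms=r.camera_model("side"); f=np.load('side0.npz'); Ds=f['D'].astype(float); Q=cloud(ms,Ds)
for nm,(u,v) in dict(drop=(242,210),pen=(290,222),blow=(218,238),loupe=(204,284)).items(): print(nm,Q[v,u].round(3))
# seats by blue
I=np.load('top0.npz')['I'].astype(int)
blue=((I[...,2]-I[...,0]>40)&(I[...,2]<160)).astype(np.uint8)
n,l,s,c=cv2.connectedComponentsWithStats(blue)
for i in range(1,n):
    if s[i,4]>20: q=P[l==i]; print("blue",s[i],q.mean(0).round(4),np.percentile(q[:,2],[5,50,95]).round(3))
E
```

```text
bench z -0.0009609710087491142 -0.0011864911870414067 -0.0007876656834481972
[    0     0   305   185 17039] mean [0.756 0.347 0.162] min [ 0.572 -0.09   0.006] max [1.024 0.697 0.3  ]
[259   0  70  30 207] mean [ 1.011 -0.068  0.039] min [ 0.957 -0.164  0.006] max [1.068 0.025 0.071]
[  208     0   251   158 10702] mean [ 0.821 -0.154  0.146] min [ 0.634 -0.492  0.006] max [1.061 0.152 0.217]
[410   0   9  11  29] mean [ 0.964 -0.341  0.159] min [ 0.952 -0.351  0.156] max [ 0.977 -0.332  0.162]
[ 457    0   55   47 1351] mean [ 0.948 -0.531  0.104] min [ 0.93  -0.579  0.006] max [ 0.986 -0.508  0.202]
[480  31  32  32 662] mean [ 0.899 -0.585  0.066] min [ 0.881 -0.624  0.006] max [ 0.924 -0.567  0.127]
[459  55  19  19 233] mean [ 0.866 -0.517  0.04 ] min [ 0.852 -0.557  0.006] max [ 0.888 -0.502  0.055]
[480  70  21  19 247] mean [ 0.825 -0.571  0.039] min [ 0.811 -0.592  0.006] max [ 0.846 -0.557  0.055]
[439  76  11  18 100] mean [ 0.823 -0.462  0.012] min [ 0.799 -0.476  0.006] max [ 0.847 -0.447  0.018]
[121  77  18   7  50] mean [0.784 0.327 0.173] min [0.776 0.308 0.152] max
[... 3438 characters left out ...]
3 -0.904 -0.898]
blue [147 334  11  16  53] [ 0.019   0.5071 -0.9075] [-0.915 -0.908 -0.9  ]
blue [  0 336  19  12  31] [ 0.0126  1.1403 -0.9083] [-0.916 -0.909 -0.901]
blue [481 339   7  15  43] [-0.0232 -0.9287 -0.856 ] [-0.914 -0.903 -0.895]
blue [340 340  11   7  43] [-0.0089 -0.3444 -0.9016] [-0.913 -0.905 -0.898]
blue [342 352  30  30 488] [-0.1013 -0.3908 -0.89  ] [-0.915 -0.905 -0.896]
blue [462 360  17  24 143] [-0.1276 -0.8839 -0.8903] [-0.914 -0.905 -0.896]
blue [ 30 364  21  13 105] [-0.108   0.993  -0.9076] [-0.916 -0.908 -0.9  ]
blue [121 379  40   5 136] [-0.1604  0.5469 -0.9061] [-0.916 -0.906 -0.898]
blue [439 382  14   2  23] [-0.1819 -0.7725 -0.9039] [-0.916 -0.902 -0.897]
```

```bash
cat > fit.py <<'E'
from h import *
from scipy.optimize import minimize
m=r.camera_model("top"); f=np.load('top0.npz'); I=f['I'].astype(int)
blue=(I[...,2]-I[...,0]>25)&(I[...,2]<170)
roi=np.zeros((384,512),bool); roi[148:242,290:395]=1
blue&=roi
S=4; B=cv2.resize(blue.astype(np.float32),(2048,1536),interpolation=cv2.INTER_LINEAR)>.5
th=np.linspace(0,2*np.pi,40)
def prisms():
    out=[]
    rect=lambda cx,cy,w,h:np.array([[cx-w/2,cy-h/2],[cx+w/2,cy-h/2],[cx+w/2,cy+h/2],[cx-w/2,cy+h/2]])
    circ=lambda cx,cy,R:np.stack([cx+R*np.cos(th),cy+R*np.sin(th)],1)
    out.append((rect(.04,-.063,.056,.104),.024))
    for s in(-1,1): out.append((rect(.04,.063+s*.036,.039,.028),.029))
    out.append((circ(-.04,.063,.030),.029)); out.append((circ(-.04,-.063,.0265),.015))
    return out
def render(p):
    x,y,a=p; R=np.array([[np.cos(a),-np.sin(a)],[np.sin(a),np.cos(a)]]); M=np.zeros((1536,2048),np.uint8)
    for poly,zt in prisms():
        w=poly@R.T+[x,y]; pts=[]
        for z in(zt,): pts+=[w2px(m,[q[0],q[1],z]) for q in w]
        pts=(np.array(pts)+.5)*S-.5
        cv2.fillConvexPoly(M,cv2.convexHull(np.round(pts).astype(np.int32)),1)
    return M>0
def cost(p):
    M=render(p); return 1-(M&B).sum()/(M|B).sum()
if __name__=="__main__":
    best=None
    for a in(.30,.34,.38):
        o=minimize(cost,[.535,-.197,a],method='Nelder-Mead',options=dict(initial_simplex=[[.535,-.197,a],[.545,-.197,a],[.535,-.187,a],[.535,-.197,a+.05]],xatol=1e-4,fatol=1e-4))
        print(o.x,o.fun)
        if best is None or o.fun<best.fun: best=o
    p=best.x; np.save('tray.npy',p); a=p[2];R=np.array([[np.cos(a),-np.sin(a)],[np.sin(a),np.cos(a)]])
    for n,c in dict(pen=(.04,.063),cradle=(.04,-.063),well=(-.04,.063),cup=(-.04,-.063)).items(): print(n,(R@c+p[:2]).round(4))
    V=cv2.resize(f['I'][:,:,::-1],(2048,1536),interpolation=cv2.INTER_CUBIC)
    cs,_=cv2.findContours(render(p).astype(np.uint8),cv2.RETR_EXTERNAL,2); cv2.drawContours(V,cs,-1,(0,255,255),1)
    # bins outlines at z .003
    for c in((.04,.063),(.04,-.063),(-.04,.063),(-.04,-.063)):
        q=np.array([[s*.039+c[0],t*.062+c[1]] for s,t in((1,1),(1,-1),(-1,-1),(-1,1))])@R.T+p[:2]
        pts=(np.array([w2px(m,[*k,.006]) for k in q])+.5)*S-.5; cv2.polylines(V,[np.round(pts).astype(np.int32)],True,(0,0,255),1)
    cv2.imwrite('pics/fit.png',cv2.resize(V[560:1000,1120:1680],(764,600)))
E
python3 fit.py
```

```text
[ 0.53432475 -0.19622001  0.34732962] 0.13560125332420547
[ 0.53506925 -0.1960829   0.3553628 ] 0.13414377433954316
[ 0.53454776 -0.19600081  0.3527474 ] 0.13436570013958016
pen [ 0.5507 -0.1231]
cradle [ 0.5945 -0.2412]
well [ 0.4756 -0.1509]
cup [ 0.5195 -0.2691]
```

View pics/fit.png

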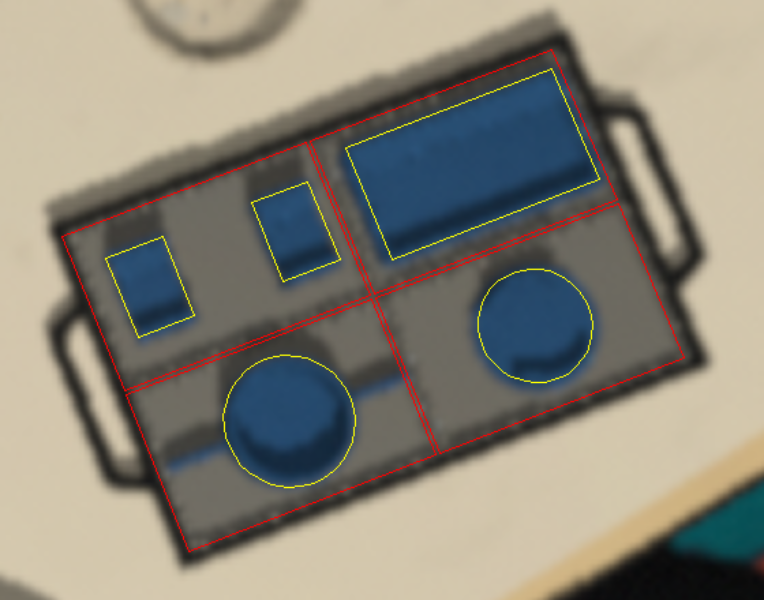

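```bash
cat > fitobj.py <<'E'
from h import *
from scipy.optimize import minimize
th=np.linspace(0,2*np.pi,30)
def circ(R,z): return np.stack([R*np.cos(th),R*np.sin(th),0*th+z],1)
def box(w,l,z0,z1): return np.array([[s*w/2,t*l/2,z] for s in(-1,1) for t in(-1,1) for z in(z0,z1)])
def ycirc(R,y,zc): return np.stack([R*np.cos(th),0*th+y,zc+R*np.sin(th)],1)
V=np.vstack
MODELS=dict(dropper_bottle=[V([circ(.0195,0),circ(.0195,.046),circ(.012,.054)]),V([circ(.012,.052),circ(.011,.066),circ(.003,.08)])],
 lens_pen=[box(.012,.111,0,.012)],
 loupe=[V([circ(.0165,0),circ(.0165,.012),circ(.013,.026)])],
 blower_mid=[V([ycirc(.0225*np.sqrt(max(0,1-((y-.018)/.0235)**2)),y,.0225) for y in np.linspace(-.005,.0415,12)]+[ycirc(.008,-.015,.014)]),V([ycirc(.008,-.012,.014),ycirc(.003,-.0415,.005)])])
S=4
def render(model,p,m,yaw=True,z0=0):
    a=p[2] if len(p)>2 else 0; R=np.array([[np.cos(a),-np.sin(a),0],[np.sin(a),np.cos(a),0],[0,0,1]]); M=np.zeros((1536,2048),np.uint8)
    for pr in model:
        w=pr@R.T+[p[0],p[1],z0]; pts=(np.array([w2px(m,k) for k in w])+.5)*S-.5
        cv2.fillConvexPoly(M,cv2.convexHull(np.round(pts).astype(np.int32)),1)
    return M>0
def up(b): return cv2.resize(b.astype(np.float32),(2048,1536),interpolation=cv2.INTER_LINEAR)>.5
def fit(model,p0,regs,z0=0):
    regs=[(r.camera_model(n),up(b)) for n,b in regs]
    def cost(p):
        c=0
        for m,B in regs:
            M=render(model,p,m,z0=z0); c+=1-(M&B).sum()/max(1,(M|B).sum())
        return c/len(regs)
    p0=np.array(p0); sx=[p0]+[p0+np.eye(len(p0))[i]*(.008 if i<2 else .2) for i in range(len(p0))]
    o=minimize(cost,p0,method='Nelder-Mead',options=dict(initial_simplex=np.array(sx),xatol=1e-4,fatol=1e-4)); return o.x,o.fun
E
python3 - <<'E'
from fitobj import *
import pickle
r.camera("top"); r.camera("side")
R={}
for th_ in MODELS:
    for c in("top","side"):
        L=r.silhouettes(th_,c); R[th_,c]=L
        print(th_,c,[(round(d["score"],2),[int(x) for x in d["rect"]],int(d["region"].sum())) for d in L])
pickle.dump(R,open('sil.pkl','wb'))
m=r.camera_model("top");P=cloud(m,np.load('top0.npz')['D'].astype(float))
# rack nearest pts
q=P[(P[...,2]>.02)&(P[...,2]<.25)&(P[...,0]<.68)&(P[...,0]>.5)&(abs(P[...,1])<.2)]
q=q[(q[:,0]>.61)]; print(q[np.argsort(q[:,0])][:25].round(3).tolist())
E
```

```text
dropper_bottle top [(0.76, [218, 198, 20, 17], 197), (0.75, [111, 212, 19, 16], 283), (0.69, [236, 168, 19, 16], 196), (0.67, [258, 193, 11, 17], 174)]
dropper_bottle side [(0.75, [266, 184, 17, 29], 328), (0.7, [219, 284, 21, 30], 456), (0.62, [236, 190, 13, 24], 301), (0.57, [251, 205, 18, 27], 324), (0.51, [263, 139, 22, 23], 451)]
lens_pen top [(0.53, [238, 214, 12, 46], 246)]
lens_pen side [(0.56, [279, 213, 36, 23], 167)]
loupe top [(0.49, [300, 195, 57, 43], 1571), (0.44, [173, 234, 18, 11], 189)]
loupe side [(0.54, [199, 275, 14, 17], 225)]
blower_mid top [(0.86, [180, 164, 20, 29], 391)]
blower_mid side [(0.67, [206, 229, 27, 16], 298)]
[[0.61, 0.194, 0.034], [0.61, 0.196, 0.034], [0.61, -0.156, 0.022], [0.611, 0.192, 0.026], [0.613, 0.197, 0.03], [0.614, 0.2, 0.029], [0.616, 0.2, 0.027], [0.626, -0.197, 0.02], [0.636, 0.004, 0.158], [0.637, 0.004, 0.03], [0.637, 0.004, 0.097], [0.637, 0.004, 0.107], [0.637, 0.003, 0.075], [0.637, 0.001, 0.156], [0.637, 0.005, 0.052], [0.637, 0.005, 0.136], [0.637, 0.002, 0.027], [0.637, 0.006, 0.155], [0.637, 0.002, 0.05], [0.637, 0.006, 0.073], [0.637, 0.005, 0.125], [0.637, 0.002, 0.115], [0.637, 0.002, 0.124], [0.637, 0.003, 0.144], [0.637, 0.006, 0.083]]
```

```bash
python3 - <<'E'
from fitobj import *
import pickle
R=pickle.load(open('sil.pkl','rb'))
mt=r.camera_model("top");f=np.load('top0.npz');P=cloud(mt,f['D'].astype(float)); 
I=f['I'];It=I;Is=np.load('side0.npz')['I']
bl=((P[...,2]>.006)&(P[...,2]<.3)).astype(np.uint8); n,l,s,c=cv2.connectedComponentsWithStats(bl,connectivity=4)
def comp(u,v): return l==l[v,u]
lt=np.zeros((384,512),bool); g=It.max(2)
sub=(g<70); 
n2,l2,_,_=cv2.connectedComponentsWithStats(sub.astype(np.uint8)); print("loupe dark area",(l2==l2[186,134]).sum(),g[180:193,132:147].tolist()[6])
rg=lambda t,c,i:R[t,c][i]["region"]
jobs=dict(dropper_bottle=([.58,.064],[("top",rg("dropper_bottle","top",2)),("side",rg("dropper_bottle","side",2))]),
 lens_pen=([.428,.073,-.2],[("top",rg("lens_pen","top",0)),("side",rg("lens_pen","side",0))]),
 loupe=([.56,.338],[("side",rg("loupe","side",0))]),
 blower_mid=([.58,.2,.25],[("top",rg("blower_mid","top",0)),("side",rg("blower_mid","side",0))]))
VT=cv2.resize(It[:,:,::-1],(2048,1536),interpolation=cv2.INTER_CUBIC);VS=cv2.resize(Is[:,:,::-1],(2048,1536),interpolation=cv2.INTER_CUBIC)
for t,(p0,rs) in jobs.items():
    p,fv=fit(MODELS[t],p0,rs); print(t,p.round(4),round(fv,3))
    for one in rs: print("   ",one[0],*[x.round(4) if hasattr(x,'round') else x for x in fit(MODELS[t],p,[one])])
    for nm,im in(("top",VT),("side",VS)):
        cs,_=cv2.findContours(render(MODELS[t],p,r.camera_model(nm)).astype(np.uint8),cv2.RETR_EXTERNAL,2); cv2.drawContours(im,cs,-1,(0,255,255),1)
cv2.imwrite('pics/ovT.png',cv2.resize(VT[600:1080,480:1120],(800,600)));cv2.imwrite('pics/ovS.png',VS[720:1220,760:1300])
E
```

```text
loupe dark area 73 [88, 58, 68, 103, 114, 114, 114, 114, 105, 72, 45, 37, 40, 66, 107]
dropper_bottle [0.5867 0.0644] 0.144
    top [0.5855 0.0638] 0.1684
    side [0.5861 0.066 ] 0.1053
lens_pen [0.4298 0.0725 1.2984] 0.251
    top [0.4297 0.0726 1.3014] 0.1525
    side [0.4298 0.0725 1.2984] 0.3483
loupe [0.5662 0.3432] 0.054
    side [0.5661 0.3432] 0.0534
blower_mid [0.5974 0.1927 0.0743] 0.37
    top [ 0.5808  0.2    -1.1649] 0.1128
    side [0.6094 0.2027 0.9921] 0.2565
```

View pics/ovT.png

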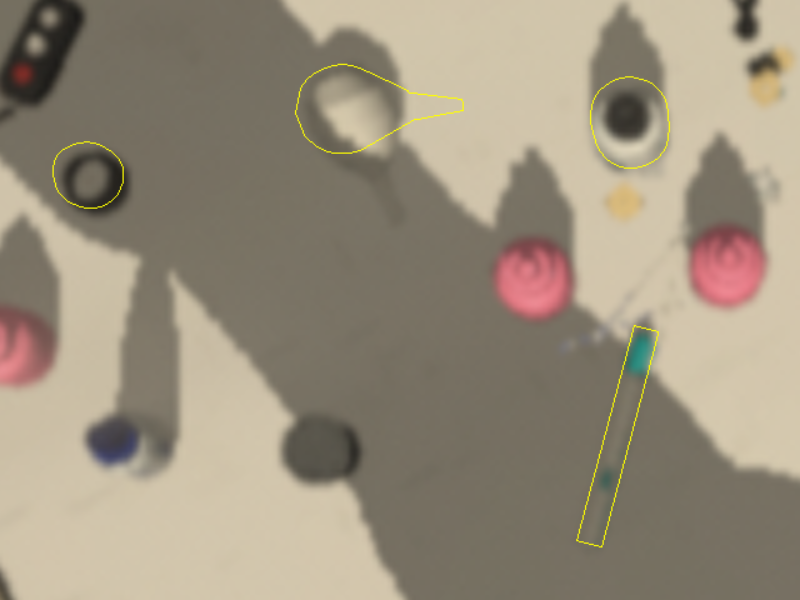

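View pics/ovS.png

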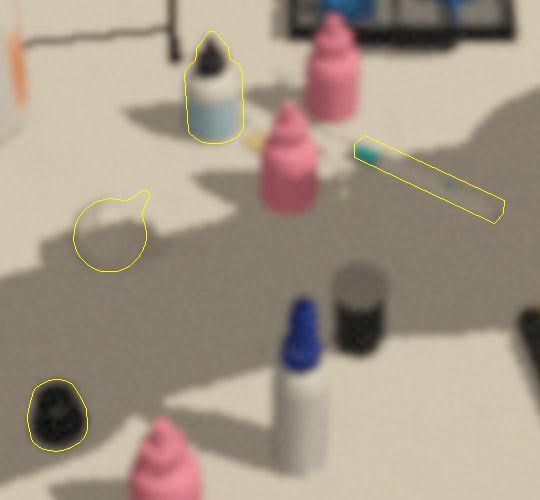

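```bash
python3 - <<'E'
from fitobj import *
import pickle
R=pickle.load(open('sil.pkl','rb'))
It=np.load('top0.npz')['I'];Is=np.load('side0.npz')['I']
rs=[(c,R["blower_mid",c][0]["region"]) for c in("top","side")]
M=MODELS["blower_mid"]
p,fv=fit(M,[.58,.2,-1.17],rs);print(p.round(4),fv)
for o in rs: print(o[0],*fit(M,p,[o]))
VT=cv2.resize(It[:,:,::-1],(2048,1536),interpolation=cv2.INTER_CUBIC);VS=cv2.resize(Is[:,:,::-1],(2048,1536),interpolation=cv2.INTER_CUBIC)
for t,q in((M,p),(MODELS["dropper_bottle"],[.584,.0645]),(MODELS["loupe"],[.564,.340])):
    for nm,im in(("top",VT),("side",VS)):
        cs,_=cv2.findContours(render(t,q,r.camera_model(nm)).astype(np.uint8),cv2.RETR_EXTERNAL,2); cv2.drawContours(im,cs,-1,(0,255,255),1)
a=VT[620:820,500:1060];b=cv2.resize(VS[740:1190,780:1020],(0,0),fx=1.2,fy=1.2)
cv2.imwrite('pics/ov2T.png',cv2.resize(a,(800,286)));cv2.imwrite('pics/ov2S.png',b)
E
```

```text
[ 0.582   0.2014 -1.1299] 0.19129688750356744
top [ 0.57958367  0.19937987 -1.16441593] 0.11009751494180564
side [ 0.58360293  0.20480485 -1.14770073] 0.18257261410788383
```

View pics/ov2T.png

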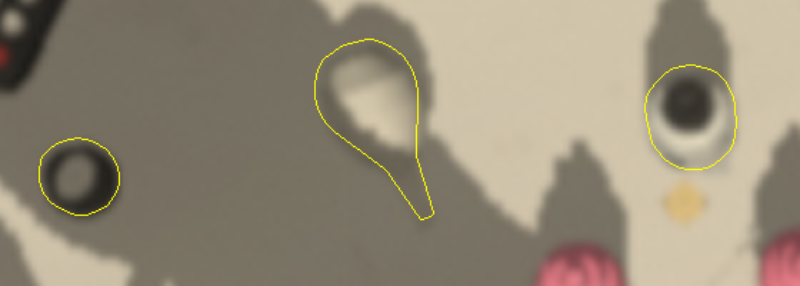

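View pics/ov2S.png

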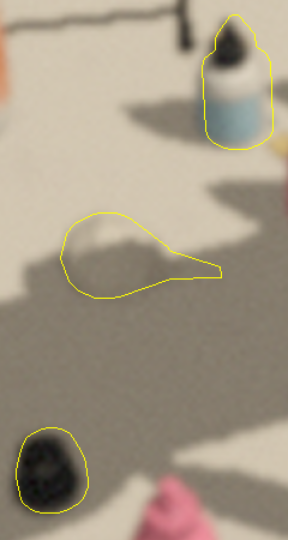

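```bash
cat > plan.py <<'E'
import sys
from h import *
# usage: plan.py x y z yaw nrows   (from measured pose)
def main(x,y,z,yaw,n):
    o=r.observe(); p=o["ee_pos"]; rpy=o["tcp_rot"]; yw=rpy[2]; n=int(n)
    dyaw=(yaw-yw+np.pi)%(2*np.pi)-np.pi
    print("t",round(o["time"],2),"pos",p.round(4),"rpy",rpy.round(4),"op",round(o["opening"],3),"F",o["force"].round(1),"q",o["joint_positions"].round(2))
    d=np.array([x,y,z])-p; print("d",d.round(4),"dyaw",round(dyaw,3),"per row mm",round(1000*np.linalg.norm(d)/n,1),"deg",round(np.degrees(dyaw)/n,2))
    for i in range(n):
        a=yw+dyaw*i/n; c,s=np.cos(a),np.sin(a); e=d/n
        print([round(float(k),4) for k in (c*e[0]+s*e[1], s*e[0]-c*e[1], -e[2],0,0,-dyaw/n)],end=",\n" if i%5==4 else ", ")
main(*map(float,sys.argv[1:6]))
E
python3 plan.py .584 .064 .231 2.915 20
```

```text
t 1.6 pos [0.1293 0.5602 0.2313] rpy [-3.1415  0.      2.9148] op 0.995 F [-0.1  0.5  0.1] q [-1.39  0.71 -0.03  1.48  0.02  0.95 -0.08]
d [ 4.547e-01 -4.962e-01 -3.000e-04] dyaw 0.0 per row mm 33.7 deg 0.0
[-0.0277, -0.0191, 0.0, 0.0, 0.0, -0.0], [-0.0277, -0.0191, 0.0, 0.0, 0.0, -0.0], [-0.0277, -0.0191, 0.0, 0.0, 0.0, -0.0], [-0.0277, -0.0191, 0.0, 0.0, 0.0, -0.0], [-0.0277, -0.0191, 0.0, 0.0, 0.0, -0.0],
[-0.0277, -0.0191, 0.0, 0.0, 0.0, -0.0], [-0.0277, -0.0191, 0.0, 0.0, 0.0, -0.0], [-0.0277, -0.0191, 0.0, 0.0, 0.0, -0.0], [-0.0277, -0.0191, 0.0, 0.0, 0.0, -0.0], [-0.0277, -0.0191, 0.0, 0.0, 0.0, -0.0],
[-0.0277, -0.0191, 0.0, 0.0, 0.0, -0.0], [-0.0277, -0.0191, 0.0, 0.0, 0.0, -0.0], [-0.0277, -0.0191, 0.0, 0.0, 0.0, -0.0], [-0.0277, -0.0191, 0.0, 0.0, 0.0, -0.0], [-0.0277, -0.0191, 0.0, 0.0, 0.0, -0.0],
[-0.0277, -0.0191, 0.0, 0.0, 0.0, -0.0], [-0.0277, -0.0191, 0.0, 0.0, 0.0, -0.0], [-0.0277, -0.0191, 0.0, 0.0, 0.0, -0.0], [-0.0277, -0.0191, 0.0, 0.0, 0.0, -0.0], [-0.0277, -0.0191, 0.0, 0.0, 0.0, -0.0],
```

send_rows(rows=[-0.028,-0.019,0,0,0,0,-0.028,-0.019,0,0,0,0,-0.028,-0.019,0,0,0,0,-0.028,-0.019,0,0,0,0,-0.028,-0.019,0,0,0,0], hand=1)

```text
time: 2.02
ee_pos: [0.2452, 0.4349, 0.2314]
tcp_rot: [3.141, 0.0, 2.915]
force: [1.2, 0.3, 0.0]
opening: 1.0
```

send_rows(rows=[-0.028,-0.019,0,0,0,0,-0.028,-0.019,0,0,0,0,-0.028,-0.019,0,0,0,0,-0.028,-0.019,0,0,0,0,-0.028,-0.019,0,0,0,0])

```text
time: 2.43
ee_pos: [0.3603, 0.3108, 0.2314]
tcp_rot: [3.141, 0.0, 2.915]
force: [-0.2, -0.4, 0.5]
opening: 1.008
```

send_rows(rows=[-0.028,-0.019,0,0,0,0,-0.028,-0.019,0,0,0,0,-0.028,-0.019,0,0,0,0,-0.028,-0.019,0,0,0,0,-0.028,-0.019,0,0,0,0])

```text
time: 2.85
ee_pos: [0.4754, 0.1866, 0.2314]
tcp_rot: [3.142, 0.0, 2.915]
force: [0.2, 0.5, -0.4]
opening: 1.0
```

send_rows(rows=[-0.0267,-0.019,0,0,0,0,-0.0267,-0.019,0.01,0,0,0,-0.0267,-0.019,0.02,0,0,0,-0.0267,-0.019,0.02,0,0,0,-0.0266,-0.019,0.02,0,0,0])

```text
time: 3.27
ee_pos: [0.584, 0.0641, 0.1605]
tcp_rot: [3.141, 0.0, 2.915]
force: [0.3, 0.1, -0.6]
opening: 0.996
```

```bash
python3 plan.py .584 .064 .026 2.915 5
```

```text
t 3.27 pos [0.584  0.0641 0.1605] rpy [3.1415e+00 5.0000e-04 2.9146e+00] op 0.996 F [ 0.3  0.1 -0.6] q [-0.1   0.81 -0.13  1.53  0.13  0.81  1.07]
d [-0.000e+00 -1.000e-04 -1.345e-01] dyaw 0.0 per row mm 26.9 deg 0.0
[-0.0, -0.0, 0.0269, 0.0, 0.0, -0.0001], [-0.0, -0.0, 0.0269, 0.0, 0.0, -0.0001], [-0.0, -0.0, 0.0269, 0.0, 0.0, -0.0001], [-0.0, -0.0, 0.0269, 0.0, 0.0, -0.0001], [-0.0, -0.0, 0.0269, 0.0, 0.0, -0.0001],
```

Confirm with an enlarged crop before lowering.

```bash
python3 - <<'E'
from h import *
I,D=r.camera("side"); cv2.imwrite('pics/s1.png',cv2.resize(I[110:270,190:330,::-1],(525,600),interpolation=cv2.INTER_CUBIC))
E
```

```text
(no output)
```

View pics/s1.png

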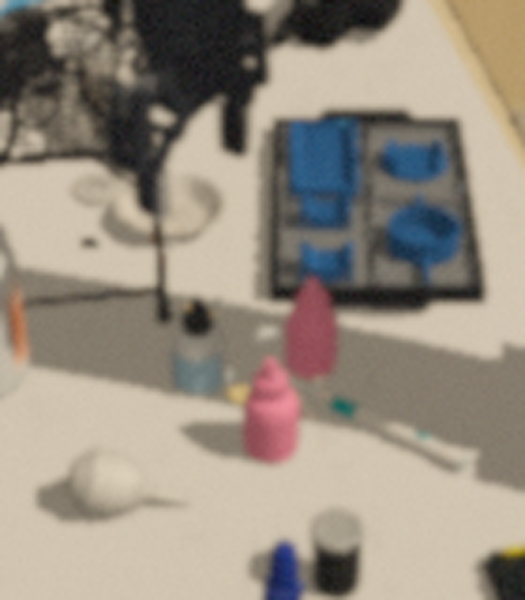

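The gripper is above the white, blue-labelled bottle at crop (196,345), with the fingers either side of it.

send_rows(rows=[0,0,0.027,0,0,0,0,0,0.027,0,0,0,0,0,0.027,0,0,0,0,0,0.027,0,0,0,0,0,0.027,0,0,0])

```text
time: 3.73
ee_pos: [0.583, 0.0655, 0.0251]
tcp_rot: [3.142, 0.0, 2.915]
force: [0.8, -0.2, -0.4]
opening: 1.001
```

send_rows(rows=[0,0,0,0,0,0,0,0,0,0,0,0,0,0,0,0,0,0,0,0,0,0,0,0,0,0,0,0,0,0], hand=0)

```text
time: 4.15
ee_pos: [0.5841, 0.0654, 0.0284]
tcp_rot: [3.141, 0.003, 2.914]
force: [-2.3, -0.9, 10.4]
opening: 0.413
```

send_rows(rows=[0,0,0,0,0,0,0,0,0,0,0,0,0,0,-0.005,0,0,0,0,0,-0.01,0,0,0,0,0,-0.02,0,0,0])

```text
time: 4.57
ee_pos: [0.5825, 0.0655, 0.0616]
tcp_rot: [-3.141, -0.001, 2.915]
force: [-0.0, 0.0, -1.5]
opening: 0.414
```

send_rows(rows=[0,0,-0.03,0,0,0,0,0,-0.03,0,0,0,0,0,-0.03,0,0,0])

```text
time: 4.82
ee_pos: [0.5829, 0.0656, 0.1541]
tcp_rot: [3.141, 0.001, 2.915]
force: [0.4, -0.4, -1.1]
opening: 0.417
```

```bash
python3 plan.py .4756 -.1509 .15 1.923 10; python3 - <<'E'
from h import *
I,D=r.camera("side"); cv2.imwrite('pics/s2.png',cv2.resize(I[110:270,190:330,::-1],(525,600),interpolation=cv2.INTER_CUBIC))
E
```

```text
t 4.82 pos [0.5829 0.0656 0.1541] rpy [3.1413e+00 8.0000e-04 2.9149e+00] op 0.417 F [ 0.4 -0.4 -1.1] q [-0.1   0.82 -0.13  1.54  0.13  0.79  1.06]
d [-0.1073 -0.2165 -0.0041] dyaw -0.992 per row mm 24.2 deg -5.68
[0.0056, -0.0235, 0.0004, 0.0, 0.0, 0.0992], [0.0032, -0.0239, 0.0004, 0.0, 0.0, 0.0992], [0.0008, -0.0241, 0.0004, 0.0, 0.0, 0.0992], [-0.0015, -0.0241, 0.0004, 0.0, 0.0, 0.0992], [-0.0039, -0.0238, 0.0004, 0.0, 0.0, 0.0992],
[-0.0063, -0.0233, 0.0004, 0.0, 0.0, 0.0992], [-0.0085, -0.0226, 0.0004, 0.0, 0.0, 0.0992], [-0.0107, -0.0216, 0.0004, 0.0, 0.0, 0.0992], [-0.0128, -0.0205, 0.0004, 0.0, 0.0, 0.0992], [-0.0148, -0.0191, 0.0004, 0.0, 0.0, 0.0992],
```

View pics/s2.png

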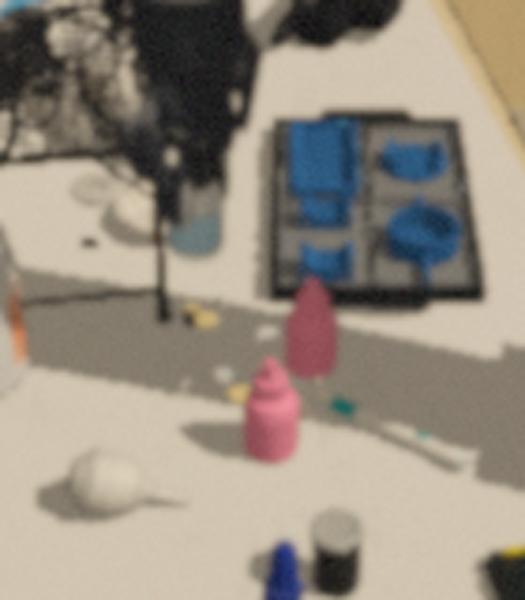

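The bottle is held upright at crop (200,220).

send_rows(rows=[0.0056,-0.0235,0,0,0,0.099,0.0032,-0.0239,0,0,0,0.099,0.0008,-0.0241,0,0,0,0.099,-0.0015,-0.0241,0,0,0,0.099,-0.0039,-0.0238,0,0,0,0.099])

```text
time: 5.28
ee_pos: [0.529, -0.0435, 0.1525]
tcp_rot: [3.141, 0.001, 2.415]
force: [1.0, -0.3, -0.1]
opening: 0.416
```

send_rows(rows=[-0.0063,-0.0233,0,0,0,0.099,-0.0085,-0.0226,0,0,0,0.099,-0.0107,-0.0216,0,0,0,0.099,-0.0128,-0.0205,0,0,0,0.099,-0.0148,-0.0191,0,0,0,0.099])

```text
time: 5.7
ee_pos: [0.4755, -0.1516, 0.1524]
tcp_rot: [3.14, 0.001, 1.92]
force: [-0.0, -0.2, -0.5]
opening: 0.413
```

```bash
python3 plan.py .4756 -.1509 .07 1.923 3; python3 - <<'E'
from h import *
I,D=r.camera("side"); cv2.imwrite('pics/s3.png',cv2.resize(I[90:220,220:350,::-1],(600,600),interpolation=cv2.INTER_CUBIC))
E
```

```text
t 5.7 pos [ 0.4755 -0.1516  0.1524] rpy [3.1403e+00 6.0000e-04 1.9201e+00] op 0.413 F [-0.  -0.2 -0.5] q [ 0.19  0.72  0.09  1.86 -0.12  0.57  0.71]
d [ 0.0001  0.0007 -0.0824] dyaw 0.003 per row mm 27.5 deg 0.06
[0.0002, 0.0001, 0.0275, 0.0, 0.0, -0.001], [0.0002, 0.0001, 0.0275, 0.0, 0.0, -0.001], [0.0002, 0.0001, 0.0275, 0.0, 0.0, -0.001],
```

View pics/s3.png

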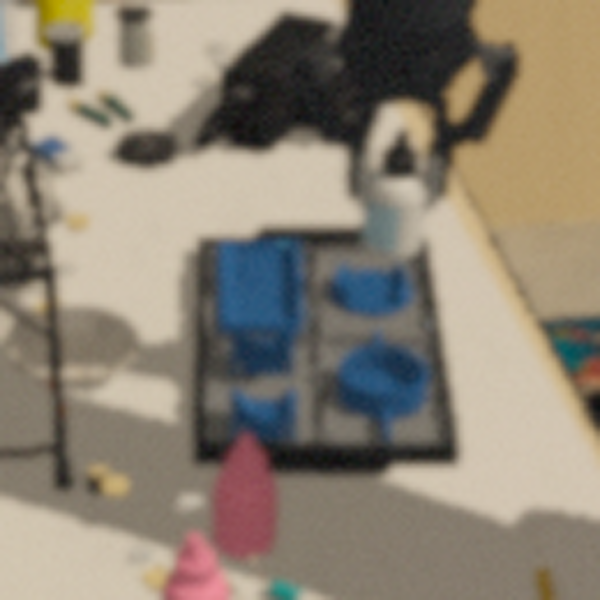

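send_rows(rows=[0,0,0.027,0,0,0,0,0,0.027,0,0,0,0,0,0.026,0,0,0,0,0,0.015,0,0,0,0,0,0.01,0,0,0])

```text
time: 6.17
ee_pos: [0.4758, -0.1505, 0.0455]
tcp_rot: [-3.141, -0.001, 1.925]
force: [1.1, 0.7, -0.1]
opening: 0.418
```

```bash
python3 - <<'E'
from h import *
I,D=r.camera("side"); cv2.imwrite('pics/s4.png',cv2.resize(I[110:220,240:350,::-1],(600,600),interpolation=cv2.INTER_CUBIC)); o=r.observe(); print(o["ee_pos"],o["force"])
E
```

```text
[ 0.47559444 -0.15043695  0.04467517] [-1.91112565  0.35941967 -3.60702369]
```

View pics/s4.png

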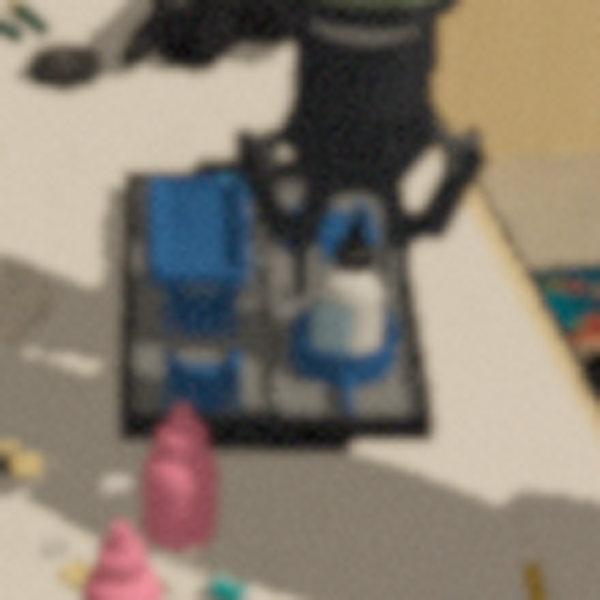

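send_rows(rows=[0,0,0.004,0,0,0,0,0,0.003,0,0,0,0,0,0,0,0,0])

```text
time: 6.47
ee_pos: [0.4763, -0.1508, 0.0398]
tcp_rot: [3.141, 0.001, 1.925]
force: [-1.0, 0.8, -0.5]
opening: 0.418
```

send_rows(rows=[0,0,0,0,0,0,0,0,0,0,0,0,0,0,0,0,0,0,0,0,0,0,0,0,0,0,-0.005,0,0,0], hand=1)

```text
time: 6.88
ee_pos: [0.4757, -0.1507, 0.0441]
tcp_rot: [-3.141, -0.0, 1.925]
force: [-0.2, 0.2, 0.2]
opening: 1.001
```

send_rows(rows=[0,0,-0.02,0,0,0,0,0,-0.03,0,0,0,0,0,-0.03,0,0,0,0,0,-0.03,0,0,0,0,0,-0.01,0,0,0])

```text
time: 7.3
ee_pos: [0.4768, -0.1511, 0.1683]
tcp_rot: [3.138, 0.003, 1.925]
force: [-0.2, -1.1, -0.3]
opening: 0.998
```

```bash
python3 - <<'E'
from h import *
I,D=r.camera("side"); cv2.imwrite('pics/s5.png',cv2.resize(I[110:220,240:350,::-1],(600,600),interpolation=cv2.INTER_CUBIC))
E
python3 plan.py .4298 .0725 .16 2.87 9
```

```text
t 7.35 pos [ 0.477  -0.1511  0.1684] rpy [3.1375e+00 3.0000e-03 1.9246e+00] op 1.003 F [ 1.4 -0.3  2.8] q [ 0.19  0.69  0.1   1.84 -0.11  0.61  0.71]
d [-0.0472  0.2236 -0.0084] dyaw 0.945 per row mm 25.4 deg 6.02
[0.0251, 0.0037, 0.0009, 0.0, 0.0, -0.105], [0.0246, 0.0063, 0.0009, 0.0, 0.0, -0.105], [0.0238, 0.0088, 0.0009, 0.0, 0.0, -0.105], [0.0227, 0.0113, 0.0009, 0.0, 0.0, -0.105], [0.0214, 0.0136, 0.0009, 0.0, 0.0, -0.105],
[0.0199, 0.0158, 0.0009, 0.0, 0.0, -0.105], [0.0181, 0.0178, 0.0009, 0.0, 0.0, -0.105], [0.0162, 0.0196, 0.0009, 0.0, 0.0, -0.105], [0.014, 0.0212, 0.0009, 0.0, 0.0, -0.105],
```

View pics/s5.png

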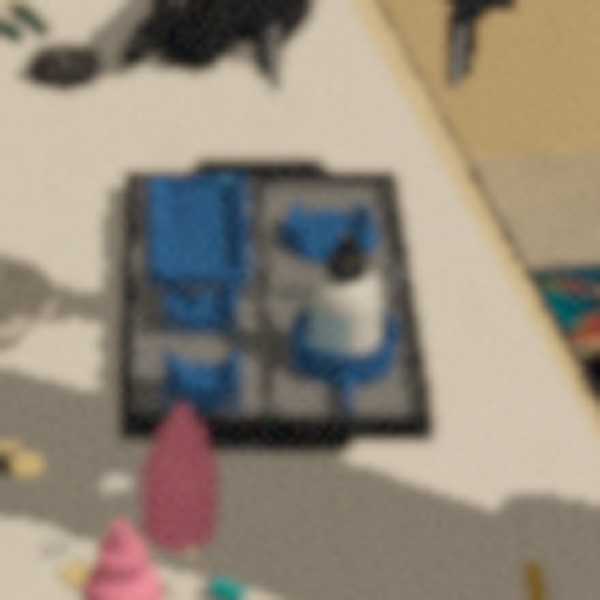

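send_rows(rows=[0.0251,0.0037,0,0.003,0.003,-0.105,0.0246,0.0063,0,0,0,-0.105,0.0238,0.0088,0,0,0,-0.105,0.0227,0.0113,0,0,0,-0.105,0.0214,0.0136,0,0,0,-0.105])

```text
time: 7.77
ee_pos: [0.4492, -0.0255, 0.1645]
tcp_rot: [-3.14, -0.004, 2.455]
force: [0.2, -0.2, 0.3]
opening: 0.996
```

send_rows(rows=[0.0199,0.0158,0.01,0,0,-0.105,0.0181,0.0178,0.01,0,0,-0.105,0.0162,0.0196,0.01,0,0,-0.105,0.014,0.0212,0.01,0,0,-0.105,0,0,0.02,0,0,0])

```text
time: 8.18
ee_pos: [0.4281, 0.0773, 0.1052]
tcp_rot: [3.138, -0.004, 2.882]
force: [-0.1, 0.5, -0.2]
opening: 0.999
```

```bash
python3 - <<'E'
from h import *
I,D=r.camera("side"); cv2.imwrite('pics/s6.png',cv2.resize(I[150:270,230:350,::-1],(600,600),interpolation=cv2.INTER_CUBIC))
E
python3 plan.py .4298 .0725 .004 2.87 5
```

```text
t 8.23 pos [0.4274 0.0749 0.1018] rpy [ 3.1411 -0.0064  2.8752] op 0.998 F [-0.8 -0.9 -4.7] q [-0.21  0.76 -0.06  2.12  0.14  0.28  0.91]
d [ 0.0024 -0.0024 -0.0978] dyaw -0.005 per row mm 19.6 deg -0.06
[-0.0006, -0.0003, 0.0196, 0.0, 0.0, 0.001], [-0.0006, -0.0003, 0.0196, 0.0, 0.0, 0.001], [-0.0006, -0.0003, 0.0196, 0.0, 0.0, 0.001], [-0.0006, -0.0003, 0.0196, 0.0, 0.0, 0.001], [-0.0006, -0.0003, 0.0196, 0.0, 0.0, 0.001],
```

View pics/s6.png

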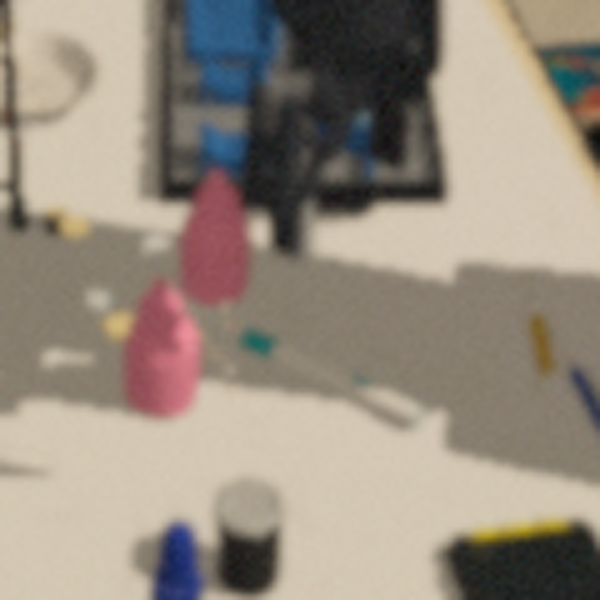

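send_rows(rows=[-0.0006,0,0.022,0,-0.006,0,-0.0006,0,0.022,0,0,0,-0.0006,0,0.022,0,0,0,0,0,0.016,0,0,0,0,0,0,0,0,0])

```text
time: 8.65
ee_pos: [0.4295, 0.0717, 0.0209]
tcp_rot: [-3.14, -0.001, 2.868]
force: [-0.2, 0.2, 0.2]
opening: 1.0
```

```bash
python3 - <<'E'
from h import *
I,D=r.camera("side"); cv2.imwrite('pics/s7.png',cv2.resize(I[170:260,250:340,::-1],(600,600),interpolation=cv2.INTER_CUBIC))
E
python3 plan.py .4298 .0725 .004 2.87 2
```

```text
t 8.7 pos [0.4297 0.0718 0.0223] rpy [-3.1404e+00 -2.0000e-04  2.8687e+00] op 1.001 F [ 0.2 -0.9  0.7] q [-0.23  0.94 -0.01  2.15  0.16  0.05  0.9 ]
d [ 0.0001  0.0007 -0.0183] dyaw 0.001 per row mm 9.1 deg 0.04
[0.0001, 0.0004, 0.0091, 0.0, 0.0, -0.0007], [0.0001, 0.0004, 0.0091, 0.0, 0.0, -0.0007],
```

View pics/s7.png

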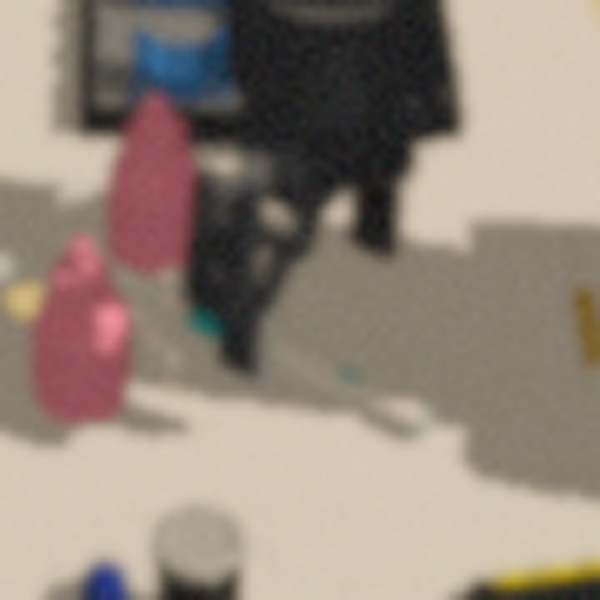

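send_rows(rows=[0,0.0004,0.009,0,0,0,0,0.0003,0.009,0,0,0,0,0,0,0,0,0])

```text
time: 8.95
ee_pos: [0.4305, 0.0731, 0.004]
tcp_rot: [3.141, 0.002, 2.87]
force: [0.2, -0.0, 0.3]
opening: 1.0
```

```bash
python3 plan.py .4298 .0725 .004 2.87 1
```

```text
t 8.95 pos [0.4305 0.0731 0.004 ] rpy [3.1413e+00 1.6000e-03 2.8696e+00] op 1.0 F [ 0.2 -0.   0.3] q [-0.24  0.98 -0.    2.15  0.16  0.01  0.89]
d [-0.0007 -0.0006 -0.    ] dyaw 0.0 per row mm 0.9 deg 0.02
[0.0006, -0.0008, 0.0, 0.0, 0.0, -0.0004],
```

send_rows(rows=[0,0,0,0,0,0,0,0,0,0,0,0,0,0,0,0,0,0,0,0,0,0,0,0,0,0,0,0,0,0], hand=0)

```text
time: 9.37
ee_pos: [0.4306, 0.0731, 0.005]
tcp_rot: [3.141, 0.002, 2.87]
force: [0.2, -0.4, -0.2]
opening: 0.3
```

send_rows(rows=[0,0,0,0,0,0,0,0,0,0,0,0,0,0,-0.003,0,0,0,0,0,-0.01,0,0,0,0,0,-0.02,0,0,0])

```text
time: 9.78
ee_pos: [0.4298, 0.073, 0.0375]
tcp_rot: [-3.141, -0.0, 2.87]
force: [-0.1, -0.5, -0.8]
opening: 0.117
```

send_rows(rows=[0,0,-0.03,0,0,0,0,0,-0.03,0,0,0,0,0,-0.03,0,0,0])

```text
time: 10.03
ee_pos: [0.4298, 0.0729, 0.1299]
tcp_rot: [-3.142, 0.002, 2.87]
force: [0.7, 0.5, -0.6]
opening: 0.119
```

```bash
python3 - <<'E'
from h import *
I,D=r.camera("side"); cv2.imwrite('pics/s8.png',cv2.resize(I[120:260,230:370,::-1],(600,600),interpolation=cv2.INTER_CUBIC))
E
python3 plan.py .5507 -.1231 .14 1.923 10
```

```text
t 10.08 pos [0.4311 0.0731 0.1342] rpy [3.1393 0.0063 2.8695] op 0.112 F [ 1.1 -0.5  6.2] q [-0.2   0.69 -0.08  2.09  0.14  0.36  0.91]
d [ 0.1196 -0.1962  0.0058] dyaw -0.947 per row mm 23.0 deg -5.42
[-0.0168, -0.0157, -0.0006, 0.0, 0.0, 0.0947], [-0.0182, -0.014, -0.0006, 0.0, 0.0, 0.0947], [-0.0194, -0.0122, -0.0006, 0.0, 0.0, 0.0947], [-0.0205, -0.0104, -0.0006, 0.0, 0.0, 0.0947], [-0.0214, -0.0084, -0.0006, 0.0, 0.0, 0.0947],
[-0.0221, -0.0063, -0.0006, 0.0, 0.0, 0.0947], [-0.0226, -0.0042, -0.0006, 0.0, 0.0, 0.0947], [-0.0229, -0.002, -0.0006, 0.0, 0.0, 0.0947], [-0.023, 0.0001, -0.0006, 0.0, 0.0, 0.0947], [-0.0229, 0.0023, -0.0006, 0.0, 0.0, 0.0947],
```

View pics/s8.png

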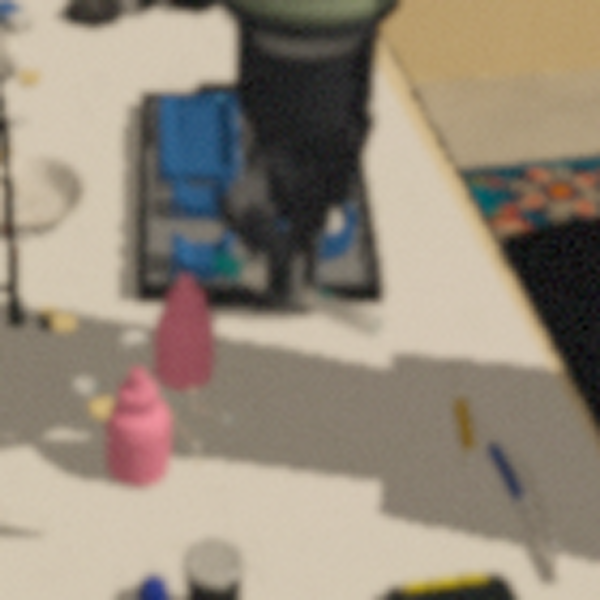

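send_rows(rows=[-0.0168,-0.0157,0,0,0,0.095,-0.0182,-0.014,0,0,0,0.095,-0.0194,-0.0122,0,0,0,0.095,-0.0205,-0.0104,0,0,0,0.095,-0.0214,-0.0084,0,0,0,0.095])

```text
time: 10.5
ee_pos: [0.4903, -0.026, 0.1287]
tcp_rot: [3.14, 0.001, 2.39]
force: [-0.3, 0.7, -0.2]
opening: 0.113
```

send_rows(rows=[-0.0221,-0.0063,0,0,0,0.095,-0.0226,-0.0042,0,0,0,0.095,-0.0229,-0.002,0,0,0,0.095,-0.023,0,0,0,0,0.095,-0.0229,0.0023,0,0,0,0.092])

```text
time: 10.92
ee_pos: [0.5498, -0.1243, 0.1289]
tcp_rot: [3.139, 0.0, 1.918]
force: [-0.0, -0.0, -0.2]
opening: 0.113
```

send_rows(rows=[0,0,0,0,0,0,0,0,0,0,0,0])

```text
time: 11.08
ee_pos: [0.5494, -0.124, 0.1285]
tcp_rot: [3.14, 0.001, 1.922]
force: [-0.9, 0.9, 0.2]
opening: 0.113
```

```bash
python3 - <<'E'
from h import *
shot("top","top1")
I=np.load('top1.npz')['I']; cv2.imwrite('pics/t1.png',cv2.resize(I[140:250,270:400,::-1],(780,660))[:600])
I,D=r.camera("side"); cv2.imwrite('pics/s9.png',cv2.resize(I[100:220,220:340,::-1],(600,600),interpolation=cv2.INTER_CUBIC))
E
python3 plan.py .5507 -.1231 .04 1.923 4
```

```text
t 11.18 pos [ 0.5492 -0.1226  0.1284] rpy [ 3.1399 -0.      1.9244] op 0.114 F [ 0.8  0.2 -0.8] q [ 0.11  0.83  0.1   1.65 -0.13  0.66  0.63]
d [ 0.0015 -0.0005 -0.0884] dyaw -0.001 per row mm 22.1 deg -0.02
[-0.0003, 0.0003, 0.0221, 0.0, 0.0, 0.0003], [-0.0003, 0.0003, 0.0221, 0.0, 0.0, 0.0003], [-0.0003, 0.0003, 0.0221, 0.0, 0.0, 0.0003], [-0.0003, 0.0003, 0.0221, 0.0, 0.0, 0.0003],
```

View pics/s9.png

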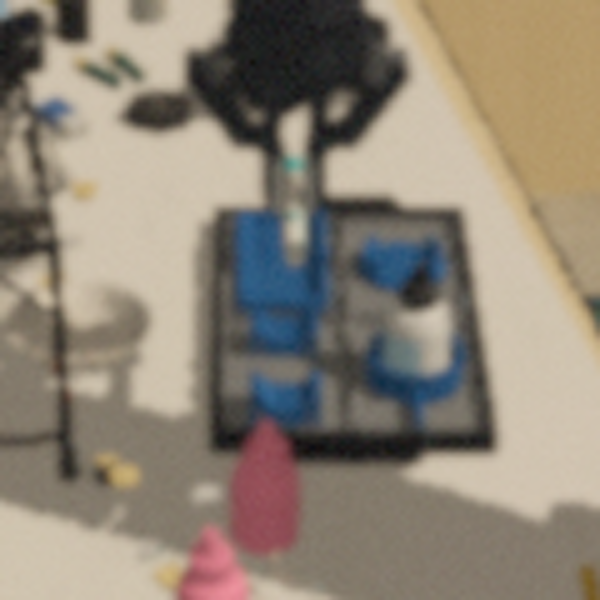

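View pics/t1.png

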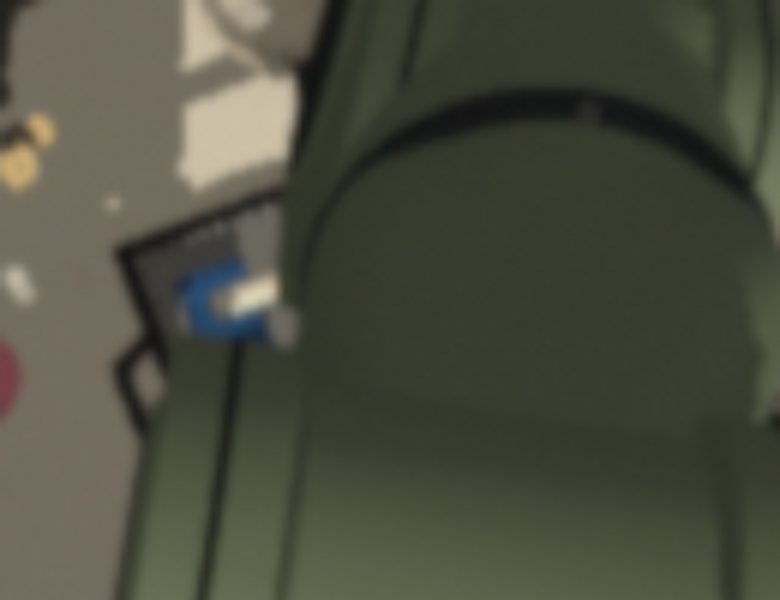

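```bash
python3 - <<'E'
from h import *
m=r.camera_model("top"); ms=r.camera_model("side")
for s in(.0555,-.0555):
  for z in(.125,.135,.145):
    X=np.array([.549-.345*s,-.1226+.939*s,z]); u=w2px(m,X); v=w2px(ms,X)
    print(s,z,"topcrop",((u[0]-270)*6,(u[1]-140)*6),"sidecrop",((v[0]-220)*5,(v[1]-100)*5))
E
```

```text
0.0555 0.125 topcrop (np.float64(201.62603842842304), np.float64(301.98958620234754)) sidecrop (np.float64(295.8956452605409), np.float64(262.51432337099334))
0.0555 0.135 topcrop (np.float64(204.3544685016151), np.float64(298.44304377630885)) sidecrop (np.float64(296.1953986006233), np.float64(247.27788675531954))
0.0555 0.145 topcrop (np.float64(207.13529838682655), np.float64(294.8283403618453)) sidecrop (np.float64(296.4986801532467), np.float64(231.87785500622283))
-0.0555 0.125 topcrop (np.float64(469.74606159289704), np.float64(199.86042513281097)) sidecrop (np.float64(292.3082922933662), np.float64(164.78749223893303))
-0.0555 0.135 topcrop (np.float64(474.9915807363253), np.float64(195.3681225292853)) sidecrop (np.float64(292.57136184154376), np.float64(150.11945988121653))
-0.0555 0.145 topcrop (np.float64(480.3370696371197), np.float64(190.79008798123743)) sidecrop (np.float64(292.83734517883346), np.float64(135.30375935066223))
```

send_rows(rows=[0.0007,0,0.022,0,0,0,0.0007,0,0.022,0,0,0,0,0,0.022,0,0,0,0,0,0.015,0,0,0,0,0,0,0,0,0])

```text
time: 11.6
ee_pos: [0.5478, -0.1209, 0.0449]
tcp_rot: [-3.14, -0.002, 1.925]
force: [-0.6, 0.0, -1.1]
opening: 0.114
```

```bash
python3 - <<'E'
from h import *
I,D=r.camera("side"); cv2.imwrite('pics/s10.png',cv2.resize(I[120:210,250:340,::-1],(600,600),interpolation=cv2.INTER_CUBIC))
E
python3 plan.py .5497 -.1215 .025 1.923 2
```

```text
t 11.65 pos [ 0.5485 -0.1212  0.0466] rpy [ 3.1415e+00 -7.0000e-04  1.9242e+00] op 0.113 F [0.1 0.7 0.2] q [ 0.12  0.96  0.08  1.7  -0.14  0.48  0.64]
d [ 0.0012 -0.0003 -0.0216] dyaw -0.001 per row mm 10.8 deg -0.03
[-0.0004, 0.0005, 0.0108, 0.0, 0.0, 0.0006], [-0.0004, 0.0005, 0.0108, 0.0, 0.0, 0.0006],
```

View pics/s10.png

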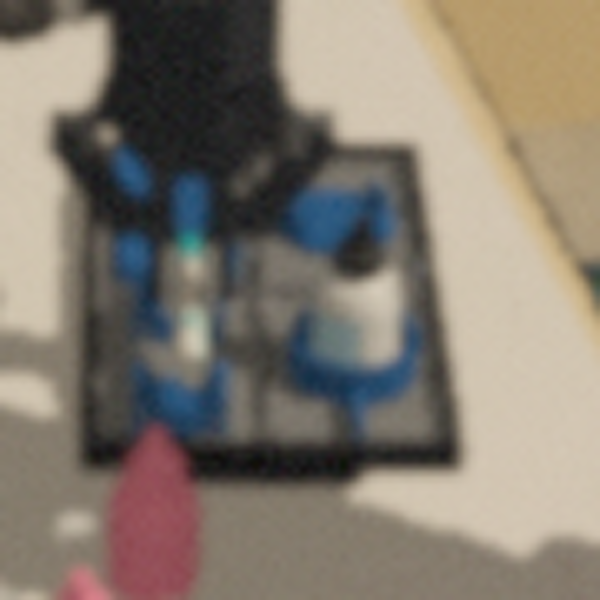

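send_rows(rows=[-0.0004,0.0005,0.009,0,0,0,-0.0004,0.0005,0.008,0,0,0,0,0,0.004,0,0,0,0,0,0,0,0,0])

```text
time: 11.98
ee_pos: [0.5502, -0.1223, 0.0254]
tcp_rot: [3.141, 0.0, 1.923]
force: [1.0, 0.2, -0.1]
opening: 0.112
```

```bash
python3 plan.py .5497 -.1215 .025 1.923 1; python3 - <<'E'
from h import *
I,D=r.camera("side"); cv2.imwrite('pics/s11.png',cv2.resize(I[120:210,250:340,::-1],(600,600),interpolation=cv2.INTER_CUBIC))
E
```

```text
t 11.98 pos [ 0.5502 -0.1223  0.0254] rpy [3.1406e+00 2.0000e-04 1.9230e+00] op 0.112 F [ 1.   0.2 -0.1] q [ 0.13  1.    0.07  1.7  -0.14  0.45  0.64]
d [-0.0005  0.0008 -0.0004] dyaw 0.0 per row mm 1.0 deg 0.0
[0.0009, -0.0002, 0.0004, 0.0, 0.0, -0.0],
```

View pics/s11.png

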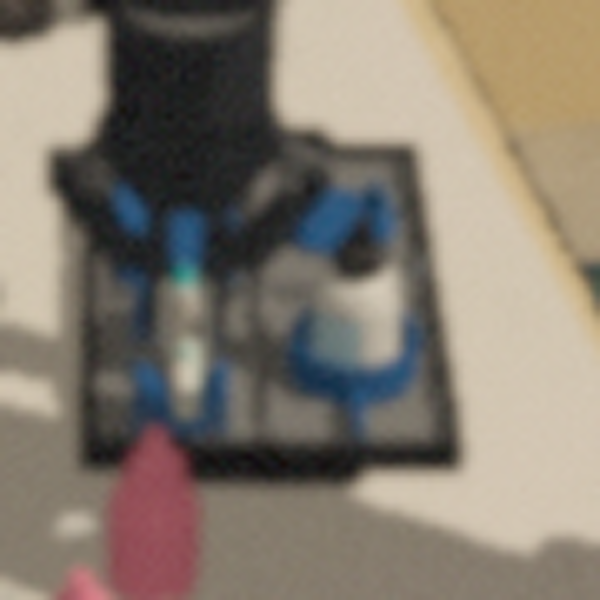

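send_rows(rows=[0,0,0.001,0,0,0])

```text
time: 12.12
ee_pos: [0.5506, -0.1225, 0.0254]
tcp_rot: [3.14, 0.001, 1.923]
force: [0.5, -0.3, 0.0]
opening: 0.11
```

send_rows(rows=[0,0,0,0,0,0,0,0,0,0,0,0,0,0,0,0,0,0,0,0,-0.004,0,0,0,0,0,-0.01,0,0,0], hand=0.45)

```text
time: 12.53
ee_pos: [0.5499, -0.1224, 0.0388]
tcp_rot: [3.141, -0.0, 1.923]
force: [-1.0, 0.5, 0.4]
opening: 0.45
```

send_rows(rows=[0,0,-0.03,0,0,0,0,0,-0.035,0,0,0,0,0,-0.035,0,0,0,0,0,-0.03,0,0,0,0,0,0,0,0,0])

```text
time: 12.95
ee_pos: [0.552, -0.123, 0.1753]
tcp_rot: [3.133, 0.005, 1.923]
force: [0.1, -0.6, 1.3]
opening: 0.449
```

```bash
python3 - <<'E'
from h import *
I,D=r.camera("side"); cv2.imwrite('pics/s12.png',cv2.resize(I[120:210,250:340,::-1],(600,600),interpolation=cv2.INTER_CUBIC))
E
python3 plan.py .5956 .207 .17 3.56 14
```

```text
t 13.0 pos [ 0.5513 -0.1227  0.1726] rpy [3.1354 0.0034 1.9227] op 0.449 F [-0.5 -0.4 -0.8] q [ 0.1   0.77  0.12  1.61 -0.12  0.76  0.62]
d [ 0.0443  0.3297 -0.0026] dyaw 1.637 per row mm 23.8 deg 6.7
[0.021, 0.0111, 0.0002, 0.0, 0.0, -0.1169], [0.0196, 0.0135, 0.0002, 0.0, 0.0, -0.1169], [0.0179, 0.0157, 0.0002, 0.0, 0.0, -0.1169], [0.0159, 0.0176, 0.0002, 0.0, 0.0, -0.1169], [0.0138, 0.0194, 0.0002, 0.0, 0.0, -0.1169],
[0.0114, 0.0208, 0.0002, 0.0, 0.0, -0.1169], [0.0089, 0.022, 0.0002, 0.0, 0.0, -0.1169], [0.0063, 0.0229, 0.0002, 0.0, 0.0, -0.1169], [0.0035, 0.0235, 0.0002, 0.0, 0.0, -0.1169], [0.0008, 0.0237, 0.0002, 0.0, 0.0, -0.1169],
[-0.002, 0.0237, 0.0002, 0.0, 0.0, -0.1169], [-0.0048, 0.0233, 0.0002, 0.0, 0.0, -0.1169], [-0.0074, 0.0226, 0.0002, 0.0, 0.0, -0.1169], [-0.01, 0.0215, 0.0002, 0.0, 0.0, -0.1169],
```

View pics/s12.png

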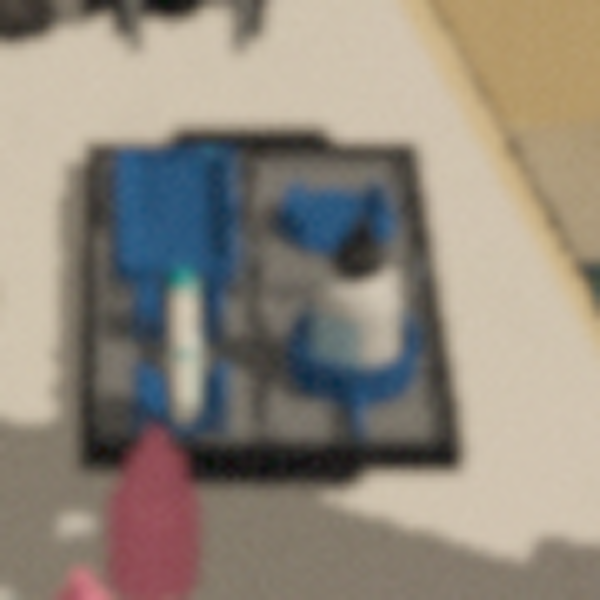

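```bash
python3 - <<'E'
from h import *
m=r.camera_model("top");P=cloud(m,np.load('top0.npz')['D'].astype(float))
for x0 in np.arange(.60,.74,.02):
    q=P[(P[...,0]>x0)&(P[...,0]<x0+.02)&(P[...,1]>.08)&(P[...,1]<.42)&(P[...,2]>.03)]
    print(round(x0,2),len(q),q.min(0).round(3) if len(q) else'',q.max(0).round(3) if len(q) else '')
E
```

```text
0.6 63 [0.6   0.189 0.03 ] [0.616 0.224 0.045]
0.62 56 [0.632 0.402 0.035] [0.64  0.42  0.134]
0.64 233 [0.64  0.354 0.046] [0.66  0.42  0.179]
0.66 325 [0.66  0.311 0.03 ] [0.68  0.405 0.233]
0.68 475 [0.68  0.279 0.031] [0.7   0.379 0.293]
0.7 1004 [0.7   0.082 0.03 ] [0.72  0.382 0.358]
0.72 2488 [0.72 0.08 0.03] [0.74  0.42  0.558]
0.74 4512 [0.74  0.081 0.031] [0.76  0.41  0.574]
```

send_rows(rows=[0.021,0.0111,0,0.003,0.003,-0.117,0.0196,0.0135,0,0.003,0,-0.117,0.0179,0.0157,0,0,0,-0.117,0.0159,0.0176,0,0,0,-0.117,0.0138,0.0194,0,0,0,-0.117], hand=1)

```text
time: 13.42
ee_pos: [0.5657, -0.0035, 0.169]
tcp_rot: [-3.138, -0.004, 2.513]
force: [-1.1, 0.1, -0.7]
opening: 0.999
```

send_rows(rows=[0.0114,0.0208,0,0,0,-0.117,0.0089,0.022,0,0,0,-0.117,0.0063,0.0229,0,0,0,-0.117,0.0035,0.0235,0,0,0,-0.117,0.0008,0.0237,0,0,0,-0.117])

```text
time: 13.83
ee_pos: [0.5815, 0.1141, 0.1688]
tcp_rot: [-3.141, -0.005, 3.098]
force: [-0.1, -0.0, 0.6]
opening: 1.0
```

```bash
python3 plan.py .5956 .207 .13 3.56 4
```

```text
t 13.83 pos [0.5815 0.1141 0.1688] rpy [-3.1409 -0.0053  3.0985] op 1.0 F [-0.1 -0.   0.6] q [-0.16  0.81 -0.18  1.49  0.17  0.86  1.13]
d [ 0.0141  0.0929 -0.0388] dyaw 0.462 per row mm 25.4 deg 6.61
[-0.0025, 0.0234, 0.0097, 0.0, 0.0, -0.1154], [-0.0052, 0.0229, 0.0097, 0.0, 0.0, -0.1154], [-0.0078, 0.0222, 0.0097, 0.0, 0.0, -0.1154], [-0.0103, 0.0211, 0.0097, 0.0, 0.0, -0.1154],
```

send_rows(rows=[-0.0025,0.0234,0.01,0,-0.004,-0.115,-0.0052,0.0229,0.01,0,0,-0.115,-0.0078,0.0222,0.01,0,0,-0.115,-0.0103,0.0211,0.01,0,0,-0.115,0,0,0,0,0,0])

```text
time: 14.25
ee_pos: [0.5948, 0.2104, 0.1267]
tcp_rot: [3.138, -0.003, -2.718]
force: [-1.3, 0.6, -0.8]
opening: 0.999
```

```bash
python3 - <<'E'
from h import *
I,D=r.camera("side"); cv2.imwrite('pics/s13.png',cv2.resize(I[150:270,150:270,::-1],(600,600),interpolation=cv2.INTER_CUBIC))
E
python3 plan.py .5956 .207 .02 3.56 4
```

```text
t 14.3 pos [0.5953 0.2079 0.1275] rpy [ 3.140e+00 -2.700e-03 -2.726e+00] op 0.999 F [ 0.1 -1.2  0.6] q [-0.26  0.93 -0.28  1.37  0.29  0.88  1.37]
d [ 0.0003 -0.0009 -0.1075] dyaw 0.003 per row mm 26.9 deg 0.04
[0.0, -0.0002, 0.0269, 0.0, 0.0, -0.0007], [0.0, -0.0002, 0.0269, 0.0, 0.0, -0.0007], [0.0, -0.0002, 0.0269, 0.0, 0.0, -0.0007], [0.0, -0.0002, 0.0269, 0.0, 0.0, -0.0007],
```

View pics/s13.png

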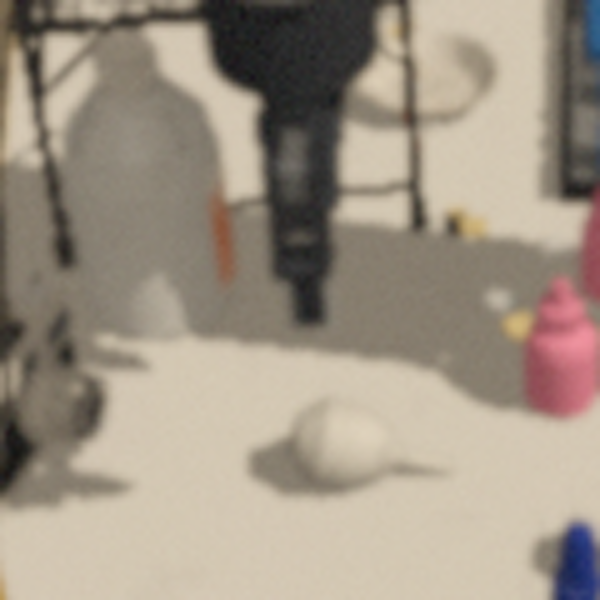

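```bash
python3 - <<'E'
from h import *
m=r.camera_model("side")
for X in([.5956,.207,.0225],[.5956+.0228,.207+.0102,.0225],[.581,.2005,.0225],[.581-.0379,.2005-.0169,.005],[.578,.247,.14]):
    u=w2px(m,X); print(X,((u[0]-150)*5,(u[1]-150)*5))
E
```

```text
[0.5956, 0.207, 0.0225] (np.float64(339.23584342913773), np.float64(437.1692817152862))
[0.6184000000000001, 0.2172, 0.0225] (np.float64(289.371134515447), np.float64(439.4762364502851))
[0.581, 0.2005, 0.0225] (np.float64(371.06840128434624), np.float64(435.7409159654453))
[0.5430999999999999, 0.1836, 0.005] (np.float64(454.8444255960892), np.float64(457.0776743263808))
[0.578, 0.247, 0.14] (np.float64(316.9138114986242), np.float64(314.91912629583425))
```

send_rows(rows=[0,0.0015,0.027,0,0,0,0,0,0.027,0,0,0,0,0,0.027,0,0,0,0,0,0.022,0,0,0,0,0,0.012,0,0,0])

```text
time: 14.72
ee_pos: [0.5947, 0.2059, 0.0117]
tcp_rot: [-3.141, -0.004, -2.732]
force: [-1.2, -0.1, -0.6]
opening: 0.997
```

```bash
python3 - <<'E'
from h import *
I,D=r.camera("side"); cv2.imwrite('pics/s14.png',cv2.resize(I[180:270,170:260,::-1],(600,600),interpolation=cv2.INTER_CUBIC))
print(r.observe()["ee_pos"])
E
```

```text
[0.59433975 0.20591298 0.01066091]
```

View pics/s14.png

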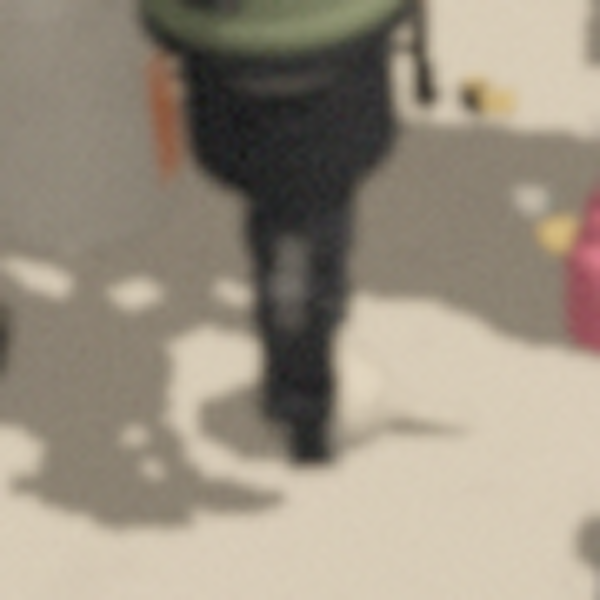

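send_rows(rows=[0,0.0025,0,0,0,0,0,0,0,0,0,0])

```text
time: 14.93
ee_pos: [0.595, 0.21, 0.0152]
tcp_rot: [3.141, 0.001, -2.731]
force: [0.6, 1.0, 0.9]
opening: 0.997
```

send_rows(rows=[0,0,0,0,0,0,0,0,0,0,0,0,0,0,0,0,0,0,0,0,0,0,0,0,0,0,0,0,0,0], hand=0)

```text
time: 15.35
ee_pos: [0.5952, 0.2096, 0.015]
tcp_rot: [-3.142, 0.001, -2.731]
force: [-2.7, -1.0, 13.6]
opening: 0.485
```

send_rows(rows=[0,0,0,0,0,0,0,0,0,0,0,0,0,0,-0.005,0,0,0,0,0,-0.015,0,0,0,0,0,-0.025,0,0,0])

```text
time: 15.77
ee_pos: [0.5936, 0.2091, 0.058]
tcp_rot: [3.141, -0.004, -2.73]
force: [1.5, 0.3, -0.9]
opening: 0.487
```

```bash
python3 - <<'E'
from h import *
I,D=r.camera("side"); cv2.imwrite('pics/s15.png',cv2.resize(I[160:260,170:270,::-1],(600,600),interpolation=cv2.INTER_CUBIC))
o=r.observe();print(o["ee_pos"],o["opening"],o["force"])
E
```

```text
[0.59592379 0.21008662 0.06384694] 0.47968186905688964 [2.61049817 0.38403486 7.04784518]
```

View pics/s15.png

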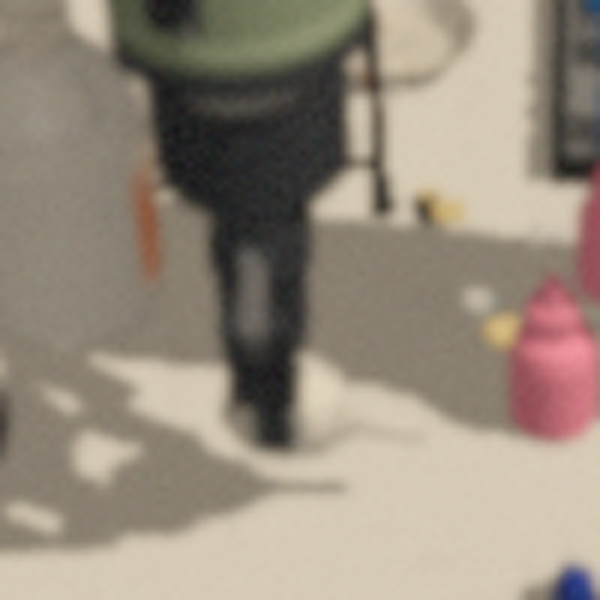

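```bash
python3 - <<'E'
from h import *
m=r.camera_model("side")
g=np.array([.5959,.2101]); d=np.array([np.cos(.411),np.sin(.411)])
for s in(12,16,20,24):
    mid=g-d*s*1e-3; out=[]
    for k,z in((.0415,.0225),(-.0415,.005)):
        q=mid+d*k; u=w2px(m,[*q,.048+z]); out.append(((u[0]-170)*6,(u[1]-160)*6))
    print(s,np.round(out))
E
```

```text
12 [[202. 386.]
 [408. 410.]]
16 [[212. 386.]
 [418. 410.]]
20 [[221. 386.]
 [427. 410.]]
24 [[231. 385.]
 [437. 409.]]
```

send_rows(rows=[0,0,-0.03,0,0,0,0,0,-0.03,0,0,0,0,0,-0.03,0,0,0])

```text
time: 16.07
ee_pos: [0.5945, 0.2095, 0.1505]
tcp_rot: [3.141, -0.001, -2.73]
force: [1.1, 0.3, -1.2]
opening: 0.485
```

```bash
python3 plan.py .53 -.02 .15 2.62 10
```

```text
t 16.07 pos [0.5945 0.2095 0.1505] rpy [ 3.1412e+00 -8.0000e-04 -2.7303e+00] op 0.485 F [ 1.1  0.3 -1.2] q [-0.26  0.9  -0.29  1.36  0.28  0.93  1.37]
d [-0.0645 -0.2295 -0.0005] dyaw -0.933 per row mm 23.8 deg -5.35
[0.0151, -0.0185, 0.0, 0.0, 0.0, 0.0933], [0.0133, -0.0198, 0.0, 0.0, 0.0, 0.0933], [0.0114, -0.0209, 0.0, 0.0, 0.0, 0.0933], [0.0094, -0.0219, 0.0, 0.0, 0.0, 0.0933], [0.0073, -0.0227, 0.0, 0.0, 0.0, 0.0933],
[0.0052, -0.0233, 0.0, 0.0, 0.0, 0.0933], [0.003, -0.0236, 0.0, 0.0, 0.0, 0.0933], [0.0008, -0.0238, 0.0, 0.0, 0.0, 0.0933], [-0.0015, -0.0238, 0.0, 0.0, 0.0, 0.0933], [-0.0037, -0.0236, 0.0, 0.0, 0.0, 0.0933],
```

send_rows(rows=[0.0151,-0.0185,0,0,0,0.093,0.0133,-0.0198,0,0,0,0.093,0.0114,-0.0209,0,0,0,0.093,0.0094,-0.0219,0,0,0,0.093,0.0073,-0.0227,0,0,0,0.093])

```text
time: 16.48
ee_pos: [0.5622, 0.0937, 0.1494]
tcp_rot: [3.142, -0.0, 3.083]
force: [0.7, 0.4, -0.8]
opening: 0.487
```

send_rows(rows=[0.0052,-0.0233,0,0,0,0.093,0.003,-0.0236,0,0,0,0.093,0.0008,-0.0238,0,0,0,0.093,-0.0015,-0.0238,0,0,0,0.093,-0.0037,-0.0236,0,0,0,0.093])

```text
time: 16.9
ee_pos: [0.5302, -0.0211, 0.1493]
tcp_rot: [-3.142, -0.0, 2.618]
force: [1.0, 0.3, -0.3]
opening: 0.483
```

```bash
python3 plan.py .601 -.2586 .13 1.923 10
```

```text
t 16.9 pos [ 0.5302 -0.0211  0.1493] rpy [-3.1415e+00 -1.0000e-04  2.6182e+00] op 0.483 F [ 1.   0.3 -0.3] q [ 0.01  0.76 -0.06  1.75  0.07  0.64  0.96]
d [ 0.0708 -0.2375 -0.0193] dyaw -0.695 per row mm 24.9 deg -3.98
[-0.018, -0.017, 0.0019, 0.0, 0.0, 0.0695], [-0.0191, -0.0157, 0.0019, 0.0, 0.0, 0.0695], [-0.0202, -0.0144, 0.0019, 0.0, 0.0, 0.0695], [-0.0211, -0.0129, 0.0019, 0.0, 0.0, 0.0695], [-0.022, -0.0114, 0.0019, 0.0, 0.0, 0.0695],
[-0.0227, -0.0099, 0.0019, 0.0, 0.0, 0.0695], [-0.0234, -0.0083, 0.0019, 0.0, 0.0, 0.0695], [-0.0239, -0.0066, 0.0019, 0.0, 0.0, 0.0695], [-0.0243, -0.005, 0.0019, 0.0, 0.0, 0.0695], [-0.0246, -0.0033, 0.0019, 0.0, 0.0, 0.0695],
```

send_rows(rows=[-0.018,-0.017,0,0,0,0.07,-0.0191,-0.0157,0,0,0,0.07,-0.0202,-0.0144,0,0,0,0.07,-0.0211,-0.0129,0,0,0,0.07,-0.022,-0.0114,0,0,0,0.07])

```text
time: 17.32
ee_pos: [0.5667, -0.1397, 0.1494]
tcp_rot: [-3.142, -0.0, 2.269]
force: [0.4, 0.5, -1.0]
opening: 0.479
```

send_rows(rows=[-0.0227,-0.0099,0,0,0,0.069,-0.0234,-0.0083,0,0,0,0.069,-0.0239,-0.0066,0,0,0,0.069,-0.0243,-0.005,0,0,0,0.069,-0.0246,-0.0033,0,0,0,0.069])

```text
time: 17.73
ee_pos: [0.6024, -0.2585, 0.1493]
tcp_rot: [-3.141, -0.0, 1.925]
force: [-0.5, -0.0, 0.3]
opening: 0.484
```

send_rows(rows=[0,0,0.01,0,0,0,0,0,0.01,0,0,0,0,0,0,0,0,0])

```text
time: 17.98
ee_pos: [0.6013, -0.2563, 0.1269]
tcp_rot: [-3.139, -0.003, 1.929]
force: [-0.5, 0.9, -0.1]
opening: 0.483
```

```bash
python3 - <<'E'
from h import *
I,D=r.camera("side"); cv2.imwrite('pics/s16.png',cv2.resize(I[90:210,230:350,::-1],(600,600),interpolation=cv2.INTER_CUBIC))
m=r.camera_model("side"); o=r.observe(); p=o["ee_pos"]; a=.352; yb=np.array([-np.sin(a),np.cos(a)])
for s in(.016,.02):
    mid=p[:2]+yb*s
    for k,z in((.0415,.005),(-.0415,.0225)):
        q=mid+yb*k; u=w2px(m,[*q,p[2]-.015+z]); print(s,k,((u[0]-230)*5,(u[1]-90)*5))
E
python3 plan.py .601 -.2586 .05 1.923 3
```

```text
0.016 0.0415 (np.float64(235.71425473639124), np.float64(200.22653962420634))
0.016 -0.0415 (np.float64(234.09077163595128), np.float64(112.97214703083746))
0.02 0.0415 (np.float64(235.8151739659317), np.float64(203.4047494580244))
0.02 -0.0415 (np.float64(234.18351551769945), np.float64(115.81970908126436))
t 18.03 pos [ 0.6017 -0.2562  0.128 ] rpy [-3.1399e+00 -2.0000e-03  1.9292e+00] op 0.483 F [ 0.3 -1.  -0.6] q [ 0.32  0.96  0.09  1.28 -0.09  0.91  0.78]
d [-0.0007 -0.0024 -0.078 ] dyaw -0.006 per row mm 26.0 deg -0.12
[-0.0007, -0.0005, 0.026, 0.0, 0.0, 0.0021], [-0.0007, -0.0005, 0.026, 0.0, 0.0, 0.0021], [-0.0007, -0.0005, 0.026, 0.0, 0.0, 0.0021],
```

View pics/s16.png

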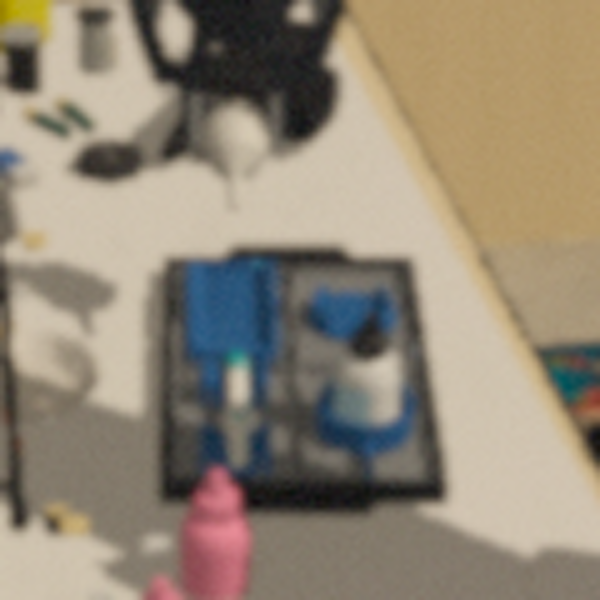

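send_rows(rows=[-0.0007,-0.0005,0.026,0,0,0,-0.0007,-0.0005,0.026,0,0,0,-0.0007,0,0.02,0,0,0,0,0,0.01,0,0,0,0,0,0,0,0,0])

```text
time: 18.45
ee_pos: [0.6013, -0.2587, 0.0455]
tcp_rot: [-3.139, -0.002, 1.929]
force: [-1.1, -0.6, -0.4]
opening: 0.482
```

```bash
python3 - <<'E'
from h import *
I,D=r.camera("side"); cv2.imwrite('pics/s17.png',cv2.resize(I[110:210,240:340,::-1],(600,600),interpolation=cv2.INTER_CUBIC))
E
python3 plan.py .601 -.259 .03 1.923 2
```

```text
t 18.5 pos [ 0.6019 -0.2591  0.0471] rpy [-3.1406e+00 -8.0000e-04  1.9286e+00] op 0.486 F [-0.3 -0.1 -0.2] q [ 0.33  1.07  0.08  1.32 -0.1   0.76  0.79]
d [-0.0009  0.0001 -0.0171] dyaw -0.006 per row mm 8.6 deg -0.16
[0.0002, -0.0004, 0.0086, 0.0, 0.0, 0.0028], [0.0002, -0.0004, 0.0086, 0.0, 0.0, 0.0028],
```

View pics/s17.png

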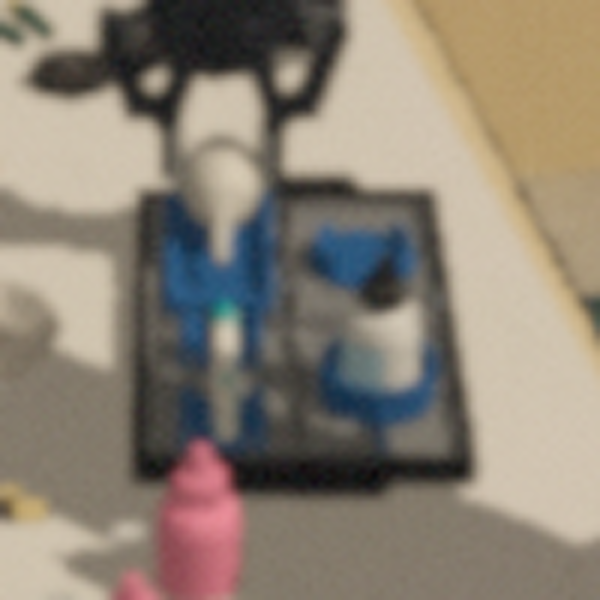

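Centred over the cradle. Lower and release.

send_rows(rows=[0,-0.0004,0.008,0,0,0.003,0,-0.0004,0.006,0,0,0.003,0,0,0.003,0,0,0,0,0,0,0,0,0])

```text
time: 18.83
ee_pos: [0.6009, -0.2598, 0.0295]
tcp_rot: [-3.14, -0.001, 1.922]
force: [-0.8, 1.4, -0.3]
opening: 0.478
```

```bash
python3 - <<'E'
from h import *
I,D=r.camera("side"); cv2.imwrite('pics/s18.png',cv2.resize(I[110:210,240:340,::-1],(600,600),interpolation=cv2.INTER_CUBIC))
E
python3 plan.py .601 -.259 .03 1.923 2
```

```text
t 18.88 pos [ 0.6011 -0.2599  0.0299] rpy [-3.1408e+00 -3.0000e-04  1.9218e+00] op 0.486 F [0.2 0.3 0.1] q [ 0.33  1.09  0.07  1.33 -0.1   0.73  0.79]
d [-0.0001  0.0009  0.0001] dyaw 0.001 per row mm 0.5 deg 0.04
[0.0004, 0.0001, -0.0, 0.0, 0.0, -0.0006], [0.0004, 0.0001, -0.0, 0.0, 0.0, -0.0006],
```

View pics/s18.png

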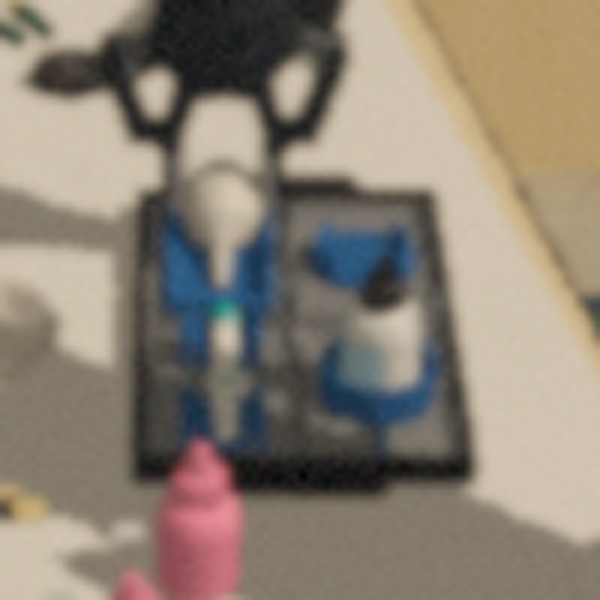

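send_rows(rows=[0,0,0.002,0,0,0,0,0,0,0,0,0])

```text
time: 19.05
ee_pos: [0.6014, -0.2601, 0.0282]
tcp_rot: [-3.141, 0.0, 1.922]
force: [-0.3, 0.1, 0.4]
opening: 0.482
```

send_rows(rows=[0,0,0,0,0,0,0,0,0,0,0,0,0,0,0,0,0,0,0,0,0,0,0,0,0,0,-0.005,0,0,0], hand=0.85)

```text
time: 19.47
ee_pos: [0.6007, -0.2597, 0.0323]
tcp_rot: [-3.14, -0.001, 1.922]
force: [-0.9, -0.1, -0.3]
opening: 0.85
```

send_rows(rows=[0,0,-0.02,0,0,0,0,0,-0.03,0,0,0,0,0,-0.035,0,0,0,0,0,-0.035,0,0,0,0,0,-0.02,0,0,0])

```text
time: 19.88
ee_pos: [0.6019, -0.2603, 0.1772]
tcp_rot: [3.14, 0.003, 1.922]
force: [-0.6, 0.1, -0.5]
opening: 0.846
```

```bash
python3 - <<'E'
from h import *
I,D=r.camera("side"); cv2.imwrite('pics/s19.png',cv2.resize(I[110:210,240:340,::-1],(600,600),interpolation=cv2.INTER_CUBIC))
E
python3 plan.py .53 -.02 .18 2.0 9
```

```text
t 19.93 pos [ 0.6028 -0.2607  0.1798] rpy [3.1369 0.0049 1.9217] op 0.849 F [ 0.4 -0.7  4.6] q [ 0.32  0.9   0.1   1.22 -0.09  1.02  0.78]
d [-7.280e-02  2.407e-01  2.000e-04] dyaw 0.078 per row mm 27.9 deg 0.5
[0.0279, 0.0016, -0.0, 0.0, 0.0, -0.0087], [0.0279, 0.0018, -0.0, 0.0, 0.0, -0.0087], [0.0279, 0.0021, -0.0, 0.0, 0.0, -0.0087], [0.0278, 0.0023, -0.0, 0.0, 0.0, -0.0087], [0.0278, 0.0026, -0.0, 0.0, 0.0, -0.0087],
[0.0278, 0.0028, -0.0, 0.0, 0.0, -0.0087], [0.0278, 0.003, -0.0, 0.0, 0.0, -0.0087], [0.0278, 0.0033, -0.0, 0.0, 0.0, -0.0087], [0.0277, 0.0035, -0.0, 0.0, 0.0, -0.0087],
```

View pics/s19.png

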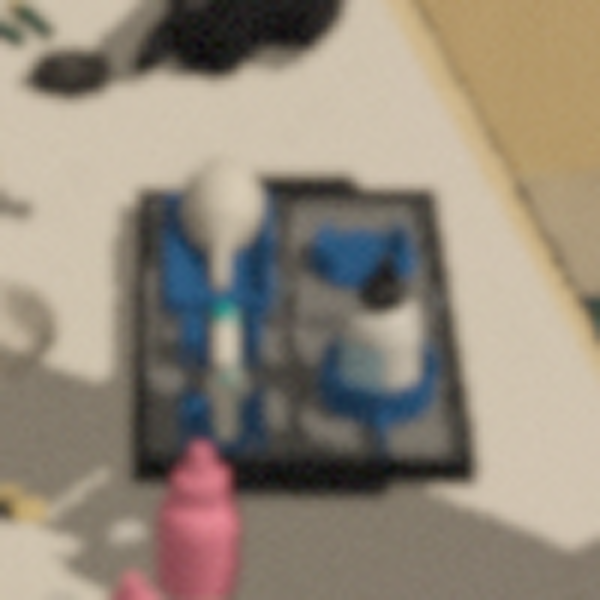

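```bash
python3 - <<'E'
from h import *
m=r.camera_model("top");f=np.load('top0.npz');P=cloud(m,f['D'].astype(float))
d=np.hypot(P[...,0]-.564,P[...,1]-.34)
q=P[(d>.022)&(d<.085)&(P[...,2]>.005)]
a=np.degrees(np.arctan2(q[:,1]-.34,q[:,0]-.564))
for b in range(-180,180,15):
    k=q[(a>=b)&(a<b+15)]
    if len(k): dd=np.hypot(k[:,0]-.564,k[:,1]-.34); print(b,len(k),"mind",dd.min().round(3),"zmax",k[:,2].max().round(3))
E
```

```text
-135 1 mind 0.063 zmax 0.006
-105 1 mind 0.079 zmax 0.007
-60 1 mind 0.049 zmax 0.006
-45 1 mind 0.07 zmax 0.007
0 32 mind 0.065 zmax 0.02
15 81 mind 0.053 zmax 0.021
30 69 mind 0.05 zmax 0.021
45 10 mind 0.057 zmax 0.013
60 13 mind 0.061 zmax 0.01
75 2 mind 0.033 zmax 0.006
135 4 mind 0.079 zmax 0.047
150 44 mind 0.074 zmax 0.066
165 14 mind 0.051 zmax 0.052
```

send_rows(rows=[0.028,0.0016,0,0.003,0.004,-0.01,0.028,0.002,0,0.002,0,-0.01,0.028,0.002,0,0,0,-0.01,0.028,0.0023,0,0,0,-0.01,0.028,0.0026,0,0,0,-0.01])

```text
time: 20.35
ee_pos: [0.5596, -0.1245, 0.1737]
tcp_rot: [-3.136, -0.004, 1.972]
force: [1.1, 0.3, -1.1]
opening: 0.85
```

send_rows(rows=[0.028,0.0028,0,0,0,-0.01,0.028,0.003,0,0,0,-0.01,0.028,0.0033,0,0,0,-0.01,0.028,0.0035,0,0,0,-0.01,0.028,0.0035,0,0,0,0], hand=1)

```text
time: 20.77
ee_pos: [0.5172, 0.0099, 0.1743]
tcp_rot: [-3.137, -0.005, 2.012]
force: [1.1, 0.5, 0.4]
opening: 0.999
```

```bash
python3 plan.py .564 .339 .15 .352 14
```

```text
t 20.77 pos [0.5172 0.0099 0.1743] rpy [-3.1368 -0.0045  2.0123] op 0.999 F [1.1 0.5 0.4] q [-0.14  0.71  0.11  1.77 -0.12  0.68  0.48]
d [ 0.0468  0.3291 -0.0243] dyaw -1.66 per row mm 23.8 deg -6.8
[0.0198, 0.0131, 0.0017, 0.0, 0.0, 0.1186], [0.0212, 0.0106, 0.0017, 0.0, 0.0, 0.1186], [0.0223, 0.008, 0.0017, 0.0, 0.0, 0.1186], [0.0231, 0.0053, 0.0017, 0.0, 0.0, 0.1186], [0.0236, 0.0026, 0.0017, 0.0, 0.0, 0.1186],
[0.0237, -0.0002, 0.0017, 0.0, 0.0, 0.1186], [0.0235, -0.003, 0.0017, 0.0, 0.0, 0.1186], [0.023, -0.0058, 0.0017, 0.0, 0.0, 0.1186], [0.0222, -0.0085, 0.0017, 0.0, 0.0, 0.1186], [0.021, -0.0111, 0.0017, 0.0, 0.0, 0.1186],
[0.0196, -0.0135, 0.0017, 0.0, 0.0, 0.1186], [0.0178, -0.0157, 0.0017, 0.0, 0.0, 0.1186], [0.0158, -0.0177, 0.0017, 0.0, 0.0, 0.1186], [0.0136, -0.0194, 0.0017, 0.0, 0.0, 0.1186],
```

send_rows(rows=[0.0198,0.0131,0,-0.004,-0.004,0.119,0.0212,0.0106,0,0,0,0.119,0.0223,0.008,0,0,0,0.119,0.0231,0.0053,0,0,0,0.119,0.0236,0.0026,0,0,0,0.119])

```text
time: 21.18
ee_pos: [0.5346, 0.1274, 0.1743]
tcp_rot: [-3.14, 0.0, 1.411]
force: [0.9, -0.4, -0.3]
opening: 1.003
```

send_rows(rows=[0.0237,0,0,0,0,0.119,0.0235,-0.003,0,0,0,0.119,0.023,-0.0058,0,0,0,0.119,0.0222,-0.0085,0,0,0,0.119,0.021,-0.0111,0,0,0,0.119])

```text
time: 21.6
ee_pos: [0.5518, 0.2449, 0.1742]
tcp_rot: [-3.14, 0.001, 0.816]
force: [0.5, 0.1, 0.2]
opening: 0.999
```

send_rows(rows=[0.0196,-0.0135,0,0,0,0.119,0.0178,-0.0157,0,0,0,0.119,0.0158,-0.0177,0.01,0,0,0.119,0.0136,-0.0194,0.02,0,0,0.117,0,0,0.02,0,0,0])

```text
time: 22.02
ee_pos: [0.5649, 0.3425, 0.1228]
tcp_rot: [-3.139, 0.001, 0.343]
force: [-0.7, 0.5, -2.1]
opening: 1.0
```

```bash
python3 - <<'E'
from h import *
I,D=r.camera("side"); cv2.imwrite('pics/s20.png',cv2.resize(I[200:330,140:270,::-1],(600,600),interpolation=cv2.INTER_CUBIC))
shot("top","top2"); I=np.load('top2.npz')['I']; cv2.imwrite('pics/t2.png',cv2.resize(I[140:250,280:420,::-1],(700,550),interpolation=cv2.INTER_CUBIC))
m=r.camera_model("side"); 
for X in ([.564,.339,.013],[.564,.339,.026]): u=w2px(m,X);print(((u[0]-140)*600/130,(u[1]-200)*600/130))
E
python3 plan.py .564 .339 .005 .352 5
```

```text
(np.float64(301.7715279206428), np.float64(376.7428839253498))
(np.float64(299.3677666808062), np.float64(359.03316253077486))
t 22.12 pos [0.5641 0.3376 0.121 ] rpy [3.1412 0.0059 0.3493] op 1.002 F [ 0.1 -0.1  0.3] q [-0.84  1.06  0.66  1.27 -0.67  1.04 -1.31]
d [-1.00e-04  1.40e-03 -1.16e-01] dyaw 0.003 per row mm 23.2 deg 0.03
[0.0001, -0.0003, 0.0232, 0.0, 0.0, -0.0005], [0.0001, -0.0003, 0.0232, 0.0, 0.0, -0.0005], [0.0001, -0.0003, 0.0232, 0.0, 0.0, -0.0005], [0.0001, -0.0003, 0.0232, 0.0, 0.0, -0.0005], [0.0001, -0.0003, 0.0232, 0.0, 0.0, -0.0005],
```

View pics/s20.png

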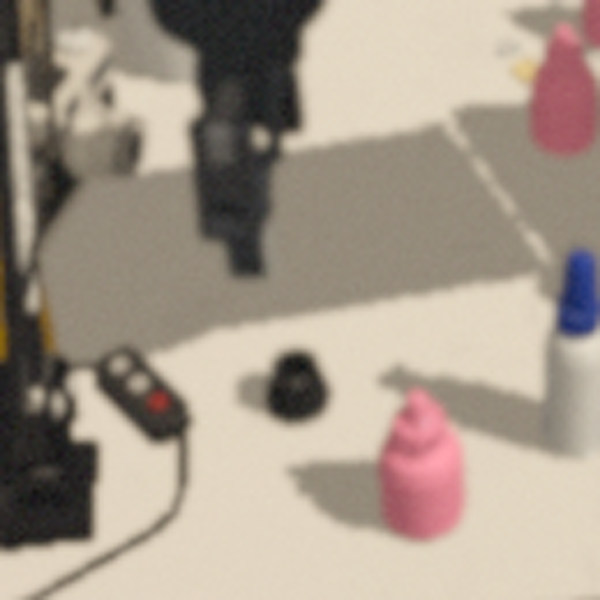

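View pics/t2.png

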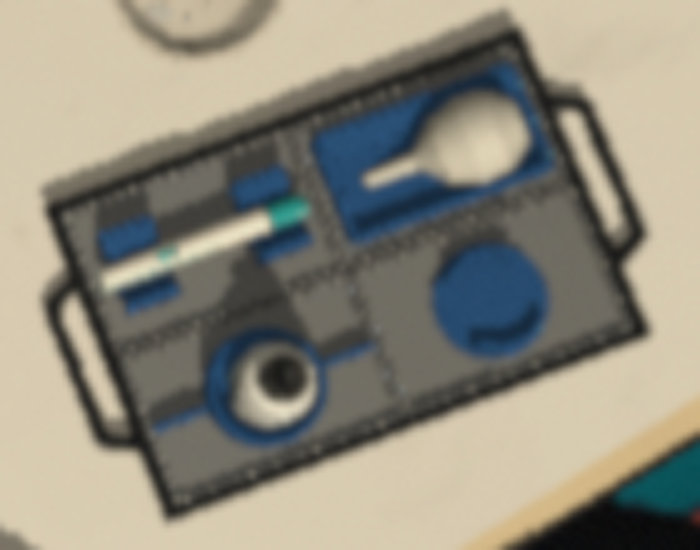

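send_rows(rows=[0.001,-0.001,0.023,0,-0.004,0,0.001,-0.001,0.023,0,0,0,0,-0.001,0.023,0,0,0,0,0,0.023,0,0,0,0,0,0.012,0,0,0])

```text
time: 22.53
ee_pos: [0.5658, 0.3399, 0.0189]
tcp_rot: [-3.141, 0.007, 0.348]
force: [0.0, 0.0, -0.5]
opening: 1.001
```

send_rows(rows=[0,0,0.006,0,0,0,0,0,0,0,0,0])

```text
time: 22.7
ee_pos: [0.5662, 0.3403, 0.014]
tcp_rot: [-3.141, 0.006, 0.348]
force: [0.7, -0.3, 0.9]
opening: 1.001
```

```bash
python3 - <<'E'
from h import *
I,D=r.camera("side"); cv2.imwrite('pics/s21.png',cv2.resize(I[230:320,160:250,::-1],(600,600),interpolation=cv2.INTER_CUBIC))
E
python3 plan.py .565 .341 .005 .352 1
```

```text
t 22.75 pos [0.5665 0.3405 0.0149] rpy [-3.1413  0.0048  0.3479] op 0.998 F [ 0.4 -0.7  1. ] q [-0.82  1.2   0.59  1.3  -0.75  0.87 -1.26]
d [-0.0015  0.0005 -0.0099] dyaw 0.004 per row mm 10.0 deg 0.23
[-0.0012, -0.0009, 0.0099, 0.0, 0.0, -0.0041],
```

View pics/s21.png

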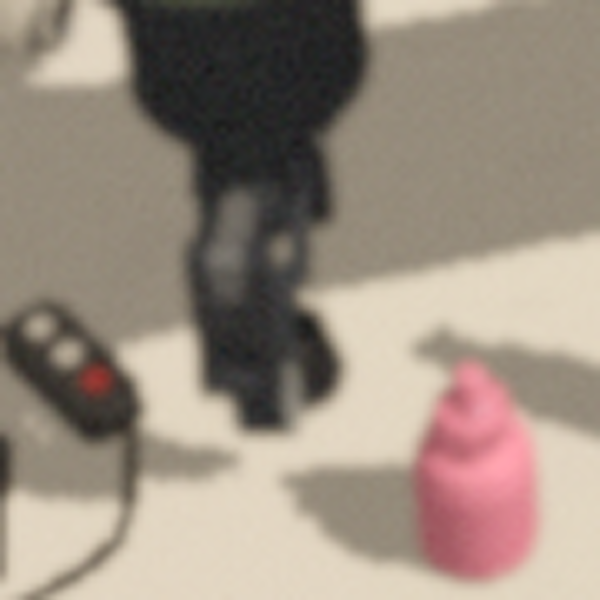

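send_rows(rows=[-0.001,0,0.006,0,-0.004,0,0,0,0.004,0,0,0,0,0,0,0,0,0])

```text
time: 23.0
ee_pos: [0.5648, 0.3404, 0.0035]
tcp_rot: [-3.141, 0.01, 0.348]
force: [-0.9, -0.3, -0.2]
opening: 1.0
```

send_rows(rows=[0,0,0,0,0,0,0,0,0,0,0,0,0,0,0,0,0,0,0,0,0,0,0,0,0,0,0,0,0,0], hand=0)

```text
time: 23.42
ee_pos: [0.5652, 0.3403, 0.0042]
tcp_rot: [-3.142, 0.009, 0.348]
force: [-4.3, -1.9, 12.1]
opening: 0.331
```

send_rows(rows=[0,0,0,0,0,0,0,0,0,0,0,0,0,0,-0.005,0,0,0,0,0,-0.015,0,0,0,0,0,-0.025,0,0,0])

```text
time: 23.83
ee_pos: [0.5646, 0.3401, 0.0484]
tcp_rot: [3.141, 0.012, 0.348]
force: [-0.5, -0.7, 0.7]
opening: 0.325
```

```bash
python3 - <<'E'
from h import *
I,D=r.camera("side"); cv2.imwrite('pics/s22.png',cv2.resize(I[220:320,150:250,::-1],(600,600),interpolation=cv2.INTER_CUBIC))
E
python3 plan.py .565 .341 .16 .352 1
```

```text
t 23.88 pos [0.5669 0.3408 0.0547] rpy [-3.1414  0.0052  0.348 ] op 0.331 F [1.6 0.8 6.9] q [-0.83  1.15  0.62  1.29 -0.72  0.93 -1.28]
d [-0.0019  0.0002  0.1053] dyaw 0.004 per row mm 105.3 deg 0.23
[-0.0018, -0.0008, -0.1053, 0.0, 0.0, -0.004],
```

View pics/s22.png

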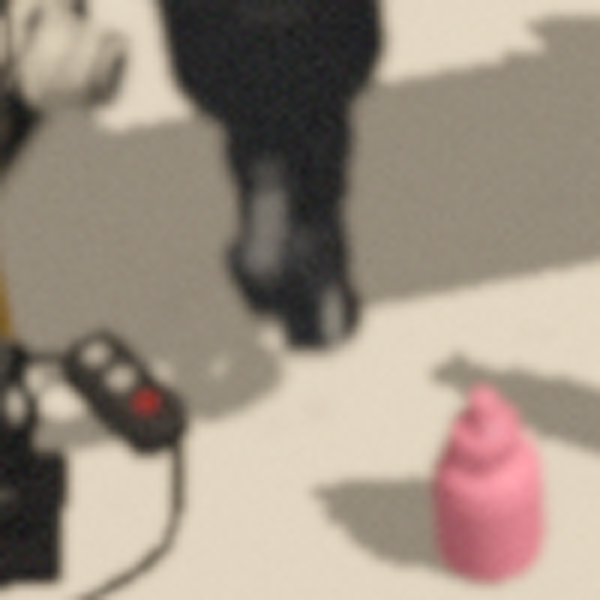

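send_rows(rows=[0,0,-0.03,0,0.004,0,0,0,-0.03,0,0.004,0,0,0,-0.03,0,0,0,0,0,0,0,0,0])

```text
time: 24.22
ee_pos: [0.5679, 0.3411, 0.1456]
tcp_rot: [-3.141, -0.006, 0.348]
force: [0.1, 0.7, 0.1]
opening: 0.331
```

```bash
python3 plan.py .5195 -.2691 .14 .352 20 | head -4
```

```text
t 24.22 pos [0.5679 0.3411 0.1456] rpy [-3.1408 -0.0063  0.3479] op 0.331 F [0.1 0.7 0.1] q [-0.85  1.03  0.68  1.24 -0.66  1.07 -1.33]
d [-0.0484 -0.6102 -0.0056] dyaw 0.004 per row mm 30.6 deg 0.01
[-0.0127, 0.0279, 0.0003, 0.0, 0.0, -0.0002], [-0.0127, 0.0279, 0.0003, 0.0, 0.0, -0.0002], [-0.0127, 0.0279, 0.0003, 0.0, 0.0, -0.0002], [-0.0127, 0.0278, 0.0003, 0.0, 0.0, -0.0002], [-0.0127, 0.0278, 0.0003, 0.0, 0.0, -0.0002],
[-0.0127, 0.0278, 0.0003, 0.0, 0.0, -0.0002], [-0.0127, 0.0278, 0.0003, 0.0, 0.0, -0.0002], [-0.0127, 0.0278, 0.0003, 0.0, 0.0, -0.0002], [-0.0127, 0.0278, 0.0003, 0.0, 0.0, -0.0002], [-0.0127, 0.0278, 0.0003, 0.0, 0.0, -0.0002],
```

send_rows(rows=[-0.0127,0.0279,0,0,0,0,-0.0127,0.0279,0,0,0,0,-0.0127,0.0279,0,0,0,0,-0.0127,0.0279,0,0,0,0,-0.0127,0.0278,0,0,0,0])

```text
time: 24.63
ee_pos: [0.5535, 0.1866, 0.1398]
tcp_rot: [-3.141, 0.001, 0.348]
force: [0.1, 0.0, -1.2]
opening: 0.329
```

send_rows(rows=[-0.0127,0.0278,0,0,0,0,-0.0127,0.0278,0,0,0,0,-0.0127,0.0278,0,0,0,0,-0.0127,0.0278,0,0,0,0,-0.0127,0.0278,0,0,0,0])

```text
time: 25.05
ee_pos: [0.5412, 0.0343, 0.1398]
tcp_rot: [-3.141, 0.0, 0.348]
force: [0.4, -0.6, -1.0]
opening: 0.329
```

send_rows(rows=[-0.0127,0.0278,0,0,0,0,-0.0127,0.0278,0,0,0,0,-0.0127,0.0278,0,0,0,0,-0.0127,0.0278,0,0,0,0,-0.0127,0.0278,0,0,0,0])

```text
time: 25.47
ee_pos: [0.5289, -0.1183, 0.1399]
tcp_rot: [3.141, 0.001, 0.348]
force: [0.7, 0.5, -0.2]
opening: 0.331
```

```bash
python3 plan.py .5195 -.2691 .14 .352 5
```

```text
t 25.47 pos [ 0.5289 -0.1183  0.1399] rpy [3.1414e+00 5.0000e-04 3.4770e-01] op 0.331 F [ 0.7  0.5 -0.2] q [-0.11  0.85  0.53  1.73 -0.6   0.73 -0.49]
d [-9.400e-03 -1.508e-01  1.000e-04] dyaw 0.004 per row mm 30.2 deg 0.05
[-0.012, 0.0277, -0.0, 0.0, 0.0, -0.0009], [-0.0121, 0.0277, -0.0, 0.0, 0.0, -0.0009], [-0.0121, 0.0277, -0.0, 0.0, 0.0, -0.0009], [-0.0121, 0.0277, -0.0, 0.0, 0.0, -0.0009], [-0.0121, 0.0277, -0.0, 0.0, 0.0, -0.0009],
```

send_rows(rows=[-0.012,0.0277,0,0,0,-0.001,-0.0121,0.0277,0,0,0,-0.001,-0.0121,0.0277,0,0,0,-0.001,-0.0121,0.0277,0,0,0,-0.001,-0.0121,0.0277,0,0,0,0])

```text
time: 25.88
ee_pos: [0.5196, -0.2692, 0.14]
tcp_rot: [3.141, 0.001, 0.352]
force: [0.3, 1.3, -0.8]
opening: 0.328
```

send_rows(rows=[0,0,0.02,0,0,0,0,0,0.025,0,0,0,0,0,0.025,0,0,0,0,0,0.015,0,0,0,0,0,0,0,0,0])

```text
time: 26.3
ee_pos: [0.5187, -0.2671, 0.0522]
tcp_rot: [-3.139, 0.004, 0.351]
force: [-0.7, -0.1, -0.4]
opening: 0.331
```

```bash
python3 - <<'E'
from h import *
I,D=r.camera("side"); cv2.imwrite('pics/s23.png',cv2.resize(I[110:210,240:340,::-1],(600,600),interpolation=cv2.INTER_CUBIC))
E
python3 plan.py .5195 -.2691 .015 .352 5
```

```text
t 26.35 pos [ 0.5192 -0.2675  0.0539] rpy [-3.1406e+00  2.5000e-03  3.5150e-01] op 0.329 F [-0.1  0.4 -0.1] q [ 0.22  1.02  0.42  1.62 -0.62  0.65 -0.25]
d [ 0.0003 -0.0016 -0.0389] dyaw 0.001 per row mm 7.8 deg 0.01
[-0.0001, 0.0003, 0.0078, 0.0, 0.0, -0.0001], [-0.0001, 0.0003, 0.0078, 0.0, 0.0, -0.0001], [-0.0001, 0.0003, 0.0078, 0.0, 0.0, -0.0001], [-0.0001, 0.0003, 0.0078, 0.0, 0.0, -0.0001], [-0.0001, 0.0003, 0.0078, 0.0, 0.0, -0.0001],
```

View pics/s23.png

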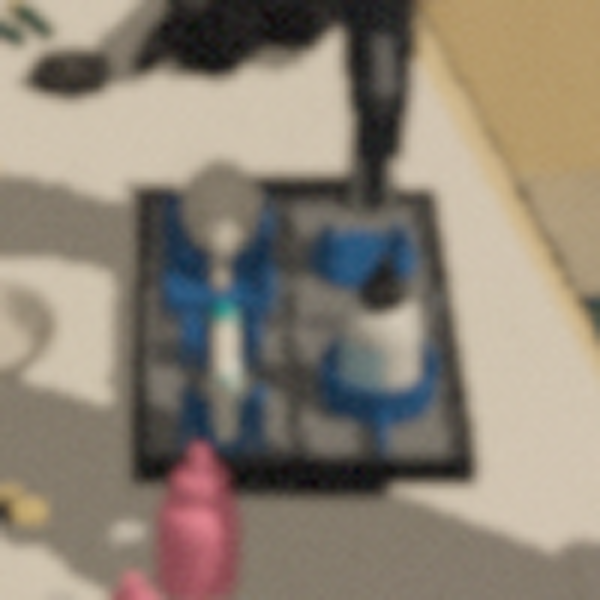

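```bash
python3 - <<'E'
from h import *
m=r.camera_model("side")
for X in ([.5192,-.2675,.065],[.5195,-.2691,.02],[.505,-.2275,.06]): u=w2px(m,X);print(((u[0]-240)*6,(u[1]-110)*6))
E
```

```text
(np.float64(370.88549103094965), np.float64(171.16318474488384))
(np.float64(367.0767263784559), np.float64(240.93773822659762))
(np.float64(374.5204124881477), np.float64(220.0768789802769))
```

send_rows(rows=[0,0.0005,0.008,0,0,0,0,0.001,0.008,0,0,0,0,0,0.006,0,0,0,0,0,0,0,0,0])

```text
time: 26.68
ee_pos: [0.5199, -0.2687, 0.0312]
tcp_rot: [-3.141, 0.002, 0.352]
force: [0.1, 0.7, -0.5]
opening: 0.324
```

```bash
python3 - <<'E'
from h import *
I,D=r.camera("side"); cv2.imwrite('pics/s24.png',cv2.resize(I[120:190,270:340,::-1],(600,600),interpolation=cv2.INTER_CUBIC))
E
python3 plan.py .5195 -.2691 .016 .352 3
```

```text
t 26.73 pos [ 0.52   -0.2689  0.0317] rpy [-3.141e+00  1.900e-03  3.517e-01] op 0.329 F [ 0.8 -0.2 -0.1] q [ 0.23  1.05  0.4   1.62 -0.63  0.61 -0.24]
d [-0.0005 -0.0002 -0.0157] dyaw 0.0 per row mm 5.3 deg 0.0
[-0.0002, 0.0, 0.0052, 0.0, 0.0, -0.0001], [-0.0002, 0.0, 0.0052, 0.0, 0.0, -0.0001], [-0.0002, 0.0, 0.0052, 0.0, 0.0, -0.0001],
```

View pics/s24.png

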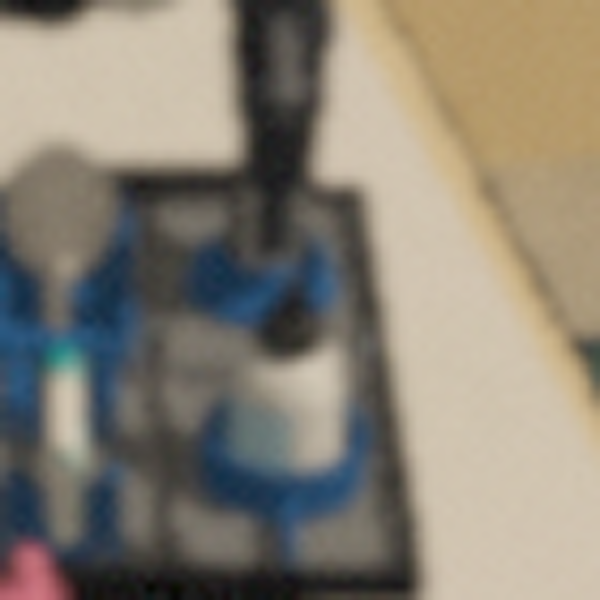

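send_rows(rows=[0,0,0.005,0,0,0,0,0,0.005,0,0,0,0,0,0.004,0,0,0,0,0,0,0,0,0])

```text
time: 27.07
ee_pos: [0.5198, -0.2687, 0.0172]
tcp_rot: [-3.14, 0.002, 0.352]
force: [0.4, -0.2, -0.3]
opening: 0.324
```

```bash
python3 plan.py .5195 -.2691 .016 .352 1; python3 - <<'E'
from h import *
I,D=r.camera("side"); cv2.imwrite('pics/s25.png',cv2.resize(I[120:190,270:340,::-1],(600,600),interpolation=cv2.INTER_CUBIC))
E
```

```text
t 27.07 pos [ 0.5198 -0.2687  0.0172] rpy [-3.1405e+00  2.2000e-03  3.5180e-01] op 0.324 F [ 0.4 -0.2 -0.3] q [ 0.24  1.07  0.38  1.62 -0.64  0.58 -0.23]
d [-0.0003 -0.0004 -0.0012] dyaw 0.0 per row mm 1.3 deg 0.01
[-0.0004, 0.0003, 0.0012, 0.0, 0.0, -0.0002],
```

View pics/s25.png

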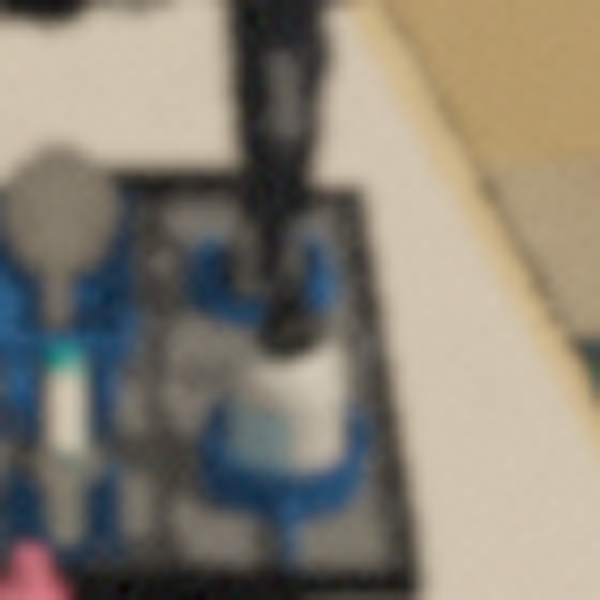

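send_rows(rows=[0,0,0.0015,0,0,0,0,0,0,0,0,0])

```text
time: 27.28
ee_pos: [0.5201, -0.2689, 0.0165]
tcp_rot: [-3.141, 0.002, 0.352]
force: [-0.9, 0.3, -0.4]
opening: 0.327
```

send_rows(rows=[0,0,0,0,0,0,0,0,0,0,0,0,0,0,0,0,0,0,0,0,0,0,0,0,0,0,-0.005,0,0,0], hand=0.8)

```text
time: 27.7
ee_pos: [0.5198, -0.2687, 0.0211]
tcp_rot: [-3.141, 0.002, 0.352]
force: [-0.2, -0.3, 0.1]
opening: 0.802
```

send_rows(rows=[0,0,-0.02,0,0,0,0,0,-0.03,0,0,0,0,0,-0.035,0,0,0,0,0,-0.035,0,0,0,0,0,-0.02,0,0,0])

```text
time: 28.12
ee_pos: [0.5207, -0.2695, 0.1654]
tcp_rot: [3.139, -0.0, 0.351]
force: [0.1, -0.3, 0.0]
opening: 0.801
```

```bash
python3 plan.py .5 .1 .19 .352 12|tail -4; python3 - <<'E'
from h import *
I,D=r.camera("side"); cv2.imwrite('pics/s26.png',cv2.resize(I[110:210,240:340,::-1],(600,600),interpolation=cv2.INTER_CUBIC))
E
```

```text
d [-0.0207  0.3695  0.0246] dyaw 0.001 per row mm 30.9 deg 0.0
[0.009, -0.0295, -0.002, 0.0, 0.0, -0.0], [0.009, -0.0295, -0.002, 0.0, 0.0, -0.0], [0.009, -0.0295, -0.002, 0.0, 0.0, -0.0], [0.009, -0.0295, -0.002, 0.0, 0.0, -0.0], [0.009, -0.0295, -0.002, 0.0, 0.0, -0.0],
[0.009, -0.0295, -0.002, 0.0, 0.0, -0.0], [0.009, -0.0295, -0.002, 0.0, 0.0, -0.0], [0.009, -0.0295, -0.002, 0.0, 0.0, -0.0], [0.009, -0.0295, -0.002, 0.0, 0.0, -0.0], [0.009, -0.0295, -0.002, 0.0, 0.0, -0.0],
[0.009, -0.0295, -0.002, 0.0, 0.0, -0.0], [0.009, -0.0295, -0.002, 0.0, 0.0, -0.0],
```

View pics/s26.png

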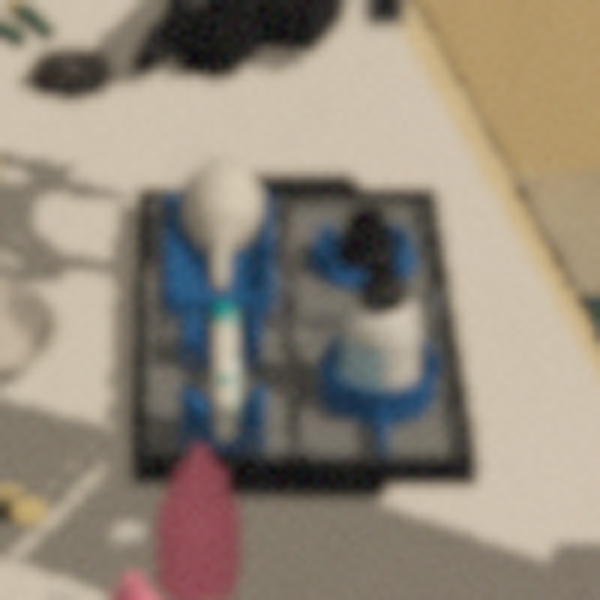

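Loupe is in the cup. I'll move the arm off so the top camera can check the tray.

send_rows(rows=[0.009,-0.0295,-0.002,0,0,0,0.009,-0.0295,-0.002,0,0,0,0.009,-0.0295,-0.002,0,0,0,0.009,-0.0295,-0.002,0,0,0,0.009,-0.0295,-0.002,0,0,0])

```text
time: 28.58
ee_pos: [0.5114, -0.1135, 0.1719]
tcp_rot: [-3.141, 0.001, 0.351]
force: [0.7, -0.1, 0.8]
opening: 0.802
```

send_rows(rows=[0.009,-0.0295,-0.002,0,0,0,0.009,-0.0295,-0.002,0,0,0,0.009,-0.0295,-0.002,0,0,0,0.009,-0.0295,-0.002,0,0,0,0.009,-0.0295,-0.002,0,0,0])

```text
time: 29.0
ee_pos: [0.5028, 0.0406, 0.1819]
tcp_rot: [-3.141, 0.001, 0.352]
force: [0.7, -0.4, 0.0]
opening: 0.801
```

send_rows(rows=[0.009,-0.0295,0,0,0,0,0.009,-0.0295,0,0,0,0,0.009,-0.0295,0,0,0,0,0.009,-0.0295,0,0,0,0,0,0,0,0,0,0])

```text
time: 29.42
ee_pos: [0.4953, 0.1682, 0.1811]
tcp_rot: [-3.139, 0.002, 0.359]
force: [-0.6, 1.6, -0.4]
opening: 0.802
```

```bash
cat > chk.py <<'E'
from fitobj import *
import sys
shot("top",sys.argv[1]);shot("side",sys.argv[1]+"s")
I=np.load(sys.argv[1]+'.npz')['I'];V=cv2.resize(I[:,:,::-1],(2048,1536),interpolation=cv2.INTER_CUBIC)
m=r.camera_model("top"); x,y,a=np.load('tray.npy'); R=np.array([[np.cos(a),-np.sin(a)],[np.sin(a),np.cos(a)]])
for t,c,z,yaw in(("dropper_bottle",(-.04,.063),.010,a),("lens_pen",(.04,.063),.019,a),("blower_mid",(.04,-.063),.013,a+np.pi),("loupe",(-.04,-.063),.011,a)):
    q=R@c+[x,y]; M=render(MODELS[t],[*q,yaw],m,z0=z)
    cs,_=cv2.findContours(M.astype(np.uint8),cv2.RETR_EXTERNAL,2); cv2.drawContours(V,cs,-1,(0,255,255),1)
cv2.imwrite('pics/%s_c.png'%sys.argv[1],cv2.resize(V[560:1000,1120:1680],(764,600)))
E
python3 chk.py f1
```

```text
(no output)
```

View pics/f1_c.png

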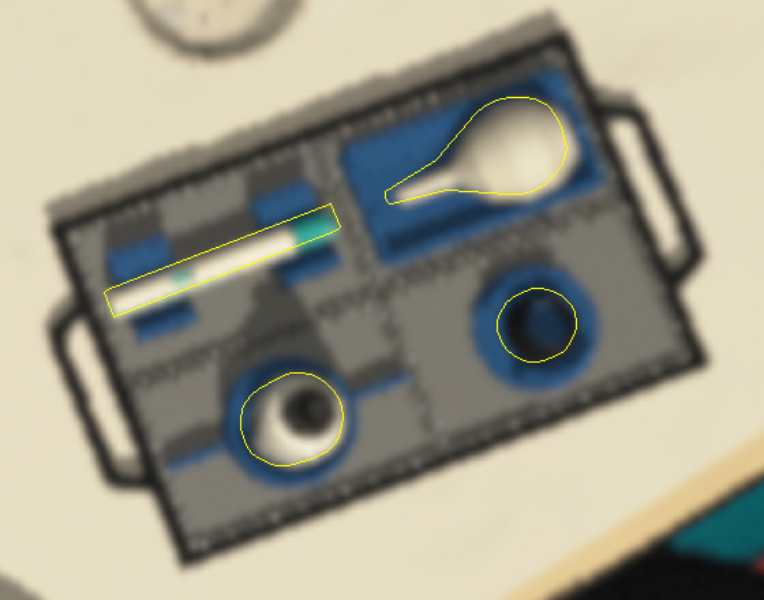

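View pics/f1s.png

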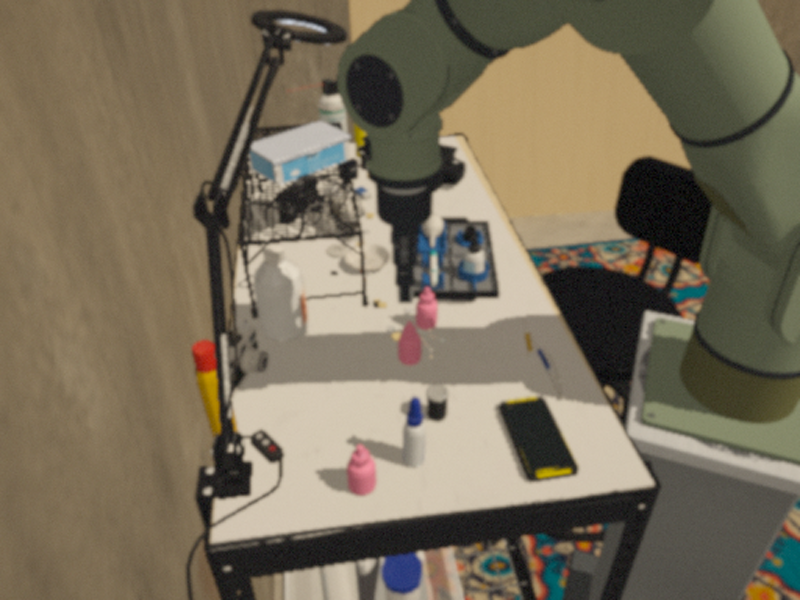

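Everything matches its modelled seat position to about 3 mm. The pump spray (side px 414,432) and film canister (437,402) still stand where they were. The arm is clear.

```bash
python3 - <<'E'
from h import *
o=r.observe();print(o["time"],o["ee_pos"],o["force"],abs(o["dq"]).max()); print(r.close_job())
E
```

```text
29.5167 [0.49603551 0.16301515 0.18150979] [ 0.38569499 -0.83440705  0.50466579] 0.04331888742143732
the job is handed in; nothing more can be done
None
```

All four kit pieces are packed in the tray in the order you listed. The dropper bottle stands in the round well, the pen lies in the notched rest, the blower lies along its cradle with its bulb at the outer end, and the loupe stands in the split ring cup. The job was handed in at 29.5 s with the gripper empty and clear of everything.

- **Placement:** in the last top picture each piece lies within about 3 mm of its modelled seat position. The blower sits about 2–3 mm towards the bulb end.
- **Look-alikes:** in the last side picture the pump spray, the film canister and the pink bottles stand where they were at the start.
- **Forces:** the readings between moves stayed below 15 N.
- **Detection disagreement:** early on the networks took the bottle well and the film canister for the loupe in the top view, so I placed the loupe from the side view and the depth data instead.

I took no new picture after handing in.

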